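# Fill the nut tin, close its double lid, take the outer lid off again

## Robot

A 6-joint arm with a two-finger parallel gripper is mounted at the origin on the work surface. World frame = base frame: x ahead of the robot, y to its left, z up, the work surface at z = 0. Lengths are in mm, angles in degrees, forces in N, time in s.
With the tool pointing down it reaches from about 250 to 725 mm from the base axis. Payload 4 kg.
Tool frame: the origin (TCP) lies where the fingers leave the gripper's body, on its centre line; the fingertips stand 73 mm ahead of it and the grasp point (between the pads) lies 54 mm ahead of it (arm.tip_extent is the distance from the TCP to the fingertips, in mm); z points along the fingers, x is the direction in which the jaws open and shut, and the axes are right-handed (so a half turn about z gives the same grasp; the last joint's range is limited). The gripper opens to 85 mm and grips with 20 to 120 N. Pads are 22 mm wide; open, the fingers measure 114 mm over their backs; the gripper's body (76 mm by 85 mm) begins 54 mm behind the grasp point. The pads swing forward as they close: fully open they stand 13 mm farther back than shut.
Start: joints at [-64.171, 13.785, 0.286, 76.501, 0, 90], TCP at [217.841, -450.05, 303.906] pointing down, gripper open.
Joint ranges: [-155.79, 155.79], [-60.16, 107.12], [-62.33, 73.08], [-114, 123.19], [-81.49, 82.49], [-180, 180]. Speed limits (degrees/s): [159.86, 159.86, 180, 180, 180, 180].

## Interface

Orientations are given as a 3x3 rotation matrix whose columns are the frame's x, y, z axes.
In Python, from cell import arm gives the robot as it stands.
- The arm moves only by the tool apply_moves, never from a script. Its argument "rows" is a list of rows, each a list of 3 entries, a list of its own where there are three numbers: the shift along the tool's x, y, z scaled (see below), then the turn, a rotation vector about the tool's x, y, z scaled (see below), then the opening, from -1 (shut) to 1 (fully open), so that 0 is half open. In form: [[[x, y, z], [ax, ay, az], hand], ...]. A call has 1 to 12 rows; each row is the pose to reach, as a shift and turn from the pose measured when the call began, along the tool's axes at that moment, turning the shorter way round; what a row does not reach only later rows make up. The controller multiplies each number of a shift by 200 mm and each number of a turn by pi rad. A row lasts 1/10 s, in which the tool goes at most 50 mm and 8.59 degrees, less where a joint would pass 70% of its speed; a pose out of reach is approached as far as the arm can. A call with a number of a shift or a turn outside -1 to 1 is refused whole. A call with a gripper value outside its range is refused whole. The fingers move at their own pace and stop on an object; "newtons" is the grip in N (left out, the last holds). Time passes only in rows, so rows that repeat a pose let the fingers close. It gives the time, the measured TCP pose, the force and the opening at its end, in the units of the state.
- arm.observe(): the state, without advancing time (a new reading comes with each control period).
- arm.snapshot(name): name is "scene" or "top"; returns the picture (400x640x3 uint8, red, green, blue); there is no depth.
- arm.camera_info(name): a dict with "intrinsics" (3x3 intrinsics, pixels), "distortion" ([k1, k2, p1, p2, k3] as OpenCV has them; the pictures are not rectified), "R" (3x3) and "t" (3): a world point X has camera coordinates R X + t. Camera axes: x right, y down, z forward; pixel columns grow to the right and rows downward; lengths in mm; the calibration is good to about 2 mm. A picture is of the moment at which its call begins. camera_info takes no time and is no camera call.
- arm.hand_in(): hands the job in, once; it reports no verdict.
The state is a dict: "clock": time; "joints": joint angles; "joint_vel": joint speeds; "effort": joint torques, N m; "ee_pos": TCP position; "eef_rot": TCP orientation; "contact_force": force on the tool from outside, world axes, zero at the start; "moment": the same for the moment, N m; "width": finger opening in mm.
Only numpy, scipy, OpenCV 4.12 (cv2) and the standard library are available. Lean on these libraries where they do the work, as an engineer would, in place of code of your own. Each camera call takes 0.05 s, during which the arm holds its last target.

## Task

Tip all four nuts from the cup without a handle into the open tin and stand the empty cup upright on the counter again; then take the double lid off the trivet by the inner lid's wooden knob, both lids together, lower it onto the tin until both are fully seated, and let go. Then lift off the outer lid alone, so that it can be labelled, leaving the inner lid seated on the tin, and finish while still holding the outer lid level in the air, its lower edge higher than the top of the knob. Keep the tin upright and do not push the other things on the counter about.

Things in the scene. Friction and masses are not known exactly. Their poses are not given: they have to be found in the camera images.
- tin: Open round steel tin, loose, 0.5 kg: outer diameter 98 mm, height 90 mm, wall 3 mm, mouth 92 mm across; stands on the counter. Origin: centre of its underside, z up.
- cup: Plain white ceramic cup without handle, loose, 180 g, standing on the counter with the four nuts in it: height 85 mm, outer diameter 62 mm at the foot widening to 66 mm at the rim, wall 3 mm, inside floor 5 mm up. Origin: centre of its underside, z towards its mouth. Nuts roll out once it is tipped a little past level (95 degrees or more).
- nut1: One of four round brown nuts in the shell, 24 mm in diameter, 10 g, smooth and rolling freely. Origin: its centre.
- nut2: One of four round brown nuts in the shell, 24 mm in diameter, 10 g, smooth and rolling freely. Origin: its centre.
- nut3: One of four round brown nuts in the shell, 24 mm in diameter, 10 g, smooth and rolling freely. Origin: its centre.
- nut4: One of four round brown nuts in the shell, 24 mm in diameter, 10 g, smooth and rolling freely. Origin: its centre.
- inner_lid: Steel inner lid, loose, 140 g, at the start standing on the trivet under the outer lid. From its origin (centre of its underside, z up): tapered plug 0 to 14 mm, 78 mm across below, 86 mm on top; flange 102 mm across, 14 to 18 mm, which rests on the tin's rim (seated: origin 76 mm above the tin's, 3 mm play all round); round wooden knob 18 mm across, 18 to 74 mm.
- outer_lid: Steel outer lid, loose, 130 g, nested over the inner lid, origin 2 mm above the inner lid's. From its origin (centre of its lower edge, z up): skirt 0 to 16 mm, 120 mm across outside, 115 mm inside below, 110 mm inside on top; flat top 16 to 20 mm with a hole 32 mm across; upright round collar 20 to 44 mm, 46 mm across outside, 34 mm inside, open at the top.
- knob_top (a point): Centre of the top of the inner lid's knob, which stands freely through the outer lid's hole and collar, its upper 28 mm showing above the collar. The outer lid just lies on the inner lid's flange: lifting the knob carries both lids, lifting the collar lifts only the outer one. z axis up along the knob.
- trivet: Round flat grey plastic trivet, fixed, 150 mm across, 8 mm thick, with the lids in its centre. Origin: centre of its underside.
- mug: Yellow mug with a handle, bystander, 80 mm across, 95 mm tall. Origin: centre of its underside.
- spice_jar: Small closed glass jar, bystander, 48 mm across, 95 mm tall. Origin: centre of its underside.
- tongs: Steel tongs locked closed and lying on the counter, bystander, 270 mm long along their x axis, 50 mm wide, 26 mm high. Origin: under their middle.
- salt_cellar: Glass salt cellar with a hinged steel lid (shut), bystander, 62 mm across, 54 mm tall. Origin: centre of its underside.
There are look-alikes about, which are no part of the job. What is shaped like the cup but purple, red or turquoise is not meant.

How it is judged (in metres and radians):
On the way, in this order (a step that is already met when the one before it is completed fails the run):
1. all four nuts lie in the tin (horizontal distance between each of nut1, nut2, nut3, nut4 and tin below 0.046 m and z of nut1 in the frame of tin between 0 and 0.074 m and z of nut2 in the frame of tin between 0 and 0.074 m and z of nut3 in the frame of tin between 0 and 0.074 m and z of nut4 in the frame of tin between 0 and 0.074 m), for 0.2 s.
2. both lids, still nested, are carried together well above the trivet (z of outer_lid in the frame of inner_lid between -0.002 and 0.006 m and horizontal distance between outer_lid and inner_lid below 0.01 m and height (world z) of inner_lid above 0.07 m and contact force between inner_lid and the fingers above 0.5 N and contact force between inner_lid and tin below 0.1 N), for 0.2 s.
3. both lids are seated on the tin and let go (z of outer_lid in the frame of inner_lid between -0.002 and 0.006 m and horizontal distance between outer_lid and inner_lid below 0.01 m and z of inner_lid in the frame of tin between 0.072 and 0.08 m and horizontal distance between inner_lid and tin below 0.007 m and angle between inner_lid's own z axis and vertical below 0.08 rad and contact force between the fingers and inner_lid below 0.1 N and contact force between the fingers and outer_lid below 0.1 N), for 0.2 s.
At the end, for the whole second after the job is handed in: Fingers hold the outer lid still, level within 0.2 rad, lower edge over 150 mm high (the knob top), touching neither tin nor inner lid; inner lid seated (4 mm in height, 7 mm off-centre, 0.08 rad); four nuts in the tin; tin and cup upright on the counter, cup let go (all of step 1 and height (world z) of outer_lid above 0.15 m and angle between outer_lid's own z axis and vertical below 0.2 rad and linear speed of outer_lid below 0.05 m/s and contact force between the fingers and outer_lid above 1 N and contact force between outer_lid and tin below 0.1 N and contact force between each of outer_lid, the fingers and inner_lid below 0.1 N and z of inner_lid in the frame of tin between 0.072 and 0.08 m and horizontal distance between inner_lid and tin below 0.007 m and angle between inner_lid's own z axis and vertical below 0.08 rad and angle between tin's own z axis and vertical below 0.05 rad and height (world z) of tin below 0.005 m and angle between cup's own z axis and vertical below 0.1 rad and height (world z) of cup below 0.012 m and contact force between the fingers and cup below 0.1 N); the arm keeps its last pose, push and grip.
It fails at once if the outer lid comes off the inner lid while the inner lid is not seated on the tin (z of outer_lid in the frame of inner_lid above 0.014 m and not (z of inner_lid in the frame of tin between 0.07 and 0.082 m and horizontal distance between inner_lid and tin below 0.01 m)).
It fails at once if the tin is tipped (angle between tin's own z axis and vertical above 0.35 rad).
It fails at once if a bystander is pushed more than 30 mm (distance of any of mug, spice_jar, tongs, salt_cellar from where it was at the start of the episode above 0.03 m).
It also fails if it takes over 72 s, if anything falls off the work surface, if the arm or the gripper's body presses on something with over 40 N, if the wrist force passes 120 N, or if a joint passes its speed limit or range.

## Working session

There is one attempt and no reset: what is moved stays moved. The work goes in short steps, Python scripts to look and compute and a tool call to move; the robot and the scene stay as the last step left them, time stands still between calls to the robot, and variables do not carry over. Pictures are saved under pics/ and viewed, and the job is handed in when it is done.

Besides the shell and the picture viewer there is one more tool, called after ">>>" by a JSON object that holds its "api" and its "payload", one argument or row to a line. apply_moves: Moves the arm, as the interface text tells. Shifts and turns lie within -1 to 1; 1 stands for 200 mm of shift or pi rad of turn. Its arguments: {"type":"object","properties":{"rows":{"type":"array","items":{"type":"array"}},"newtons":{"type":"number"}},"required":["rows"]}

```bash
ls; mkdir -p pics
python3 - <<'E'
from cell import arm
import cv2
for n in ("scene","top"):
    im=arm.snapshot(n); cv2.imwrite(f"pics/{n}0.png",im[:,:,::-1])
    c=arm.camera_info(n); print(n,c)
print(arm.observe())
E
```

```text
pics
scene {'intrinsics': array([[503.21367318,   0.        , 321.35199151],
       [  0.        , 503.21367318, 194.13116385],
       [  0.        ,   0.        ,   1.        ]]), 'distortion': array([-0.05812764,  0.        ,  0.        ,  0.        ,  0.        ]), 'R': array([[-0.89647299,  0.44308786, -0.00305373],
       [ 0.34478639,  0.69322363, -0.63290074],
       [-0.27831371, -0.5684313 , -0.77422692]]), 't': array([ 543.97452127, -111.73750935, 1389.93554701])}
top {'intrinsics': array([[408.64870693,   0.        , 326.44529334],
       [  0.        , 408.64870693, 199.67721563],
       [  0.        ,   0.        ,   1.        ]]), 'distortion': array([0.03174942, 0.        , 0.        , 0.        , 0.        ]), 'R': array([[-0.0072356 , -0.99977122,  0.02012863],
       [-0.98370818,  0.00350063, -0.1797386 ],
       [ 0.17962702, -0.02110121, -0.98350845]]), 't': array([-36.41671779, 588.75885532, 901.2837592 ])}
{'clock': 0.1, 'joints': array([-6.41704203e+01,  1.38259683e+01,  2.22876352e-01,  7.65004900e+01,
        2.13319618e-03,  9.00003999e+01]), 'joint_vel': array([ 0.00165754, -0.00226359,  0.2229715 , -0.00914003, -0.03810559,
       -0.09053072]), 'effort': array([ 1.16502975e-03, -3.73138154e+01,  2.53010470e+01,  1.08311398e-02,
       -3.51385575e-05,  1.02802716e-06]), 'ee_pos': array([ 217.67565787, -449.67137359,  303.12813734]), 'eef_rot': array([[ 4.35688848e-01, -9.00097028e-01, -7.54158844e-04],
       [-9.00095528e-01, -4.35689499e-01,  1.64345180e-03],
       [-1.80784517e-03, -3.72186181e-05, -9.99998365e-01]]), 'contact_force': array([0.15509722, 0.45081463, 0.6845273 ]), 'moment': array([-0.00991517,  0.0005328 ,  0.04121286]), 'width': 85.31313147243218}
```

View pics/scene0.png

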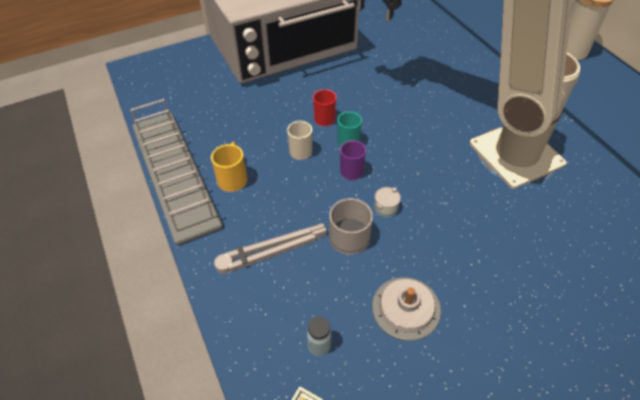

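View pics/top0.png

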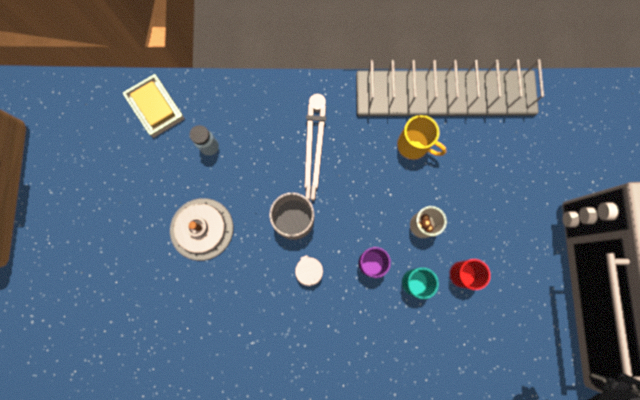

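The scene view shows a white cup at (300,140), look-alikes in red (325,107), turquoise (349,128) and purple (352,160), the tin at (351,226), and the lids on the trivet at (407,306). The top view shows the white cup with brown nuts at (430,222), the tin at (292,217), and the lids at (200,229). The tongs end right beside the tin. I'll enlarge next.

```bash
cat > h.py <<'E'
import numpy as np, cv2
from cell import arm
def ray(cam,uv):
    c=arm.camera_info(cam);K,D,R,t=c['intrinsics'],c['distortion'],c['R'],c['t']
    p=cv2.undistortPoints(np.array(uv,float).reshape(-1,1,2),K,D).reshape(-1,2)
    d=np.c_[p,np.ones(len(p))]@R   # R^T d
    return -R.T@t,d/np.linalg.norm(d,axis=1)[:,None]
def plane(cam,uv,z):
    o,d=ray(cam,uv); return o+d*((z-o[2])/d[:,2])[:,None]
def proj(cam,X):
    c=arm.camera_info(cam)
    return cv2.projectPoints(np.array(X,float).reshape(-1,1,3),cv2.Rodrigues(c['R'])[0],c['t'],c['intrinsics'],c['distortion'])[0].reshape(-1,2)
def tri(u1,u2):
    o1,d1=ray('scene',[u1]);o2,d2=ray('top',[u2]);d1=d1[0];d2=d2[0]
    A=np.c_[d1,-d2];s=np.linalg.lstsq(A,o2-o1,rcond=None)[0]
    a=o1+s[0]*d1;b=o2+s[1]*d2
    return (a+b)/2,np.linalg.norm(a-b)
def circ(P):
    A=np.c_[2*P[:,:2],np.ones(len(P))];s=np.linalg.lstsq(A,(P[:,:2]**2).sum(1),rcond=None)[0]
    return s[:2],np.sqrt(s[2]+s[0]**2+s[1]**2)
E
python3 - <<'E'
import cv2
t=cv2.imread('pics/top0.png');s=cv2.imread('pics/scene0.png')
def crop(i,cx,cy,w=40,h=35,k=5): return cv2.resize(i[cy-h:cy+h,cx-w:cx+w],None,fx=k,fy=k,interpolation=cv2.INTER_CUBIC)
import numpy as np
cv2.imwrite('pics/crop1.png',np.vstack([np.hstack([crop(t,430,222,40,29),crop(t,292,217,40,29)]),np.hstack([crop(t,200,229,40,31),crop(s,300,140,40,31)])]))
cv2.imwrite('pics/crop2.png',np.hstack([crop(s,351,226,40,40),crop(s,407,306,40,40)]))
E
```

```text
(no output)
```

View pics/crop1.png

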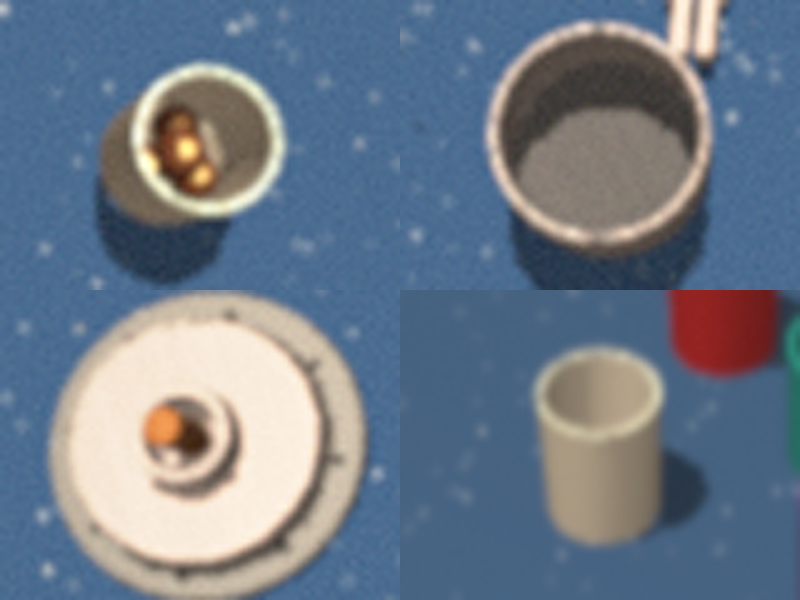

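View pics/crop2.png

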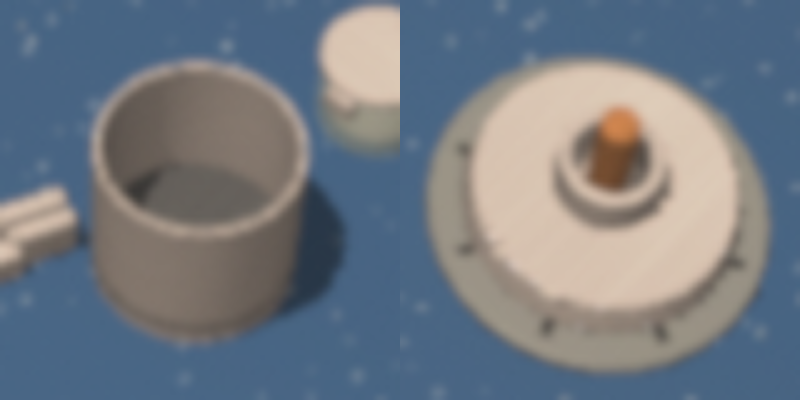

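Four candidates have the cup's shape: white (431,220 top), purple (375,263), turquoise (422,283) and red (472,275). The white one matches the description. The crop shows it has no handle and holds the brown nuts. Now I'll measure positions.

```bash
cat > meas.py <<'E'
from h import *
t=cv2.imread('pics/top0.png');s=cv2.imread('pics/scene0.png')
def hull(img,c,r,name,cond):
    k=4;x,y=c
    sub=cv2.resize(img[y-r:y+r,x-r:x+r],None,fx=k,fy=k,interpolation=cv2.INTER_CUBIC)
    m=cond(sub).astype(np.uint8)*255
    cs,_=cv2.findContours(m,cv2.RETR_EXTERNAL,cv2.CHAIN_APPROX_NONE)
    b=max(cs,key=cv2.contourArea).reshape(-1,2).astype(float)
    cv2.imwrite(f'pics/m_{name}.png',m)
    return (b+.5)/k-.5+np.array([x-r,y-r])
def notblue(a): a=a.astype(int); return a[...,0]-a[...,2]<25
def bright(v): return lambda a: (a.astype(int)[...,2]>v)
E
python3 - <<'E'
from meas import *
import cv2
for nm,img,cam,c,r,cond,z in [('lidtop',t,'top',(199,229),30,bright(195),30),('lidtop_s',s,'scene',(407,300),32,bright(180),30),
    ('triv',t,'top',(201,229),36,notblue,8),('triv_s',s,'scene',(407,306),40,notblue,8),
    ('tin',t,'top',(292,215),25,bright(135),90),('cup',t,'top',(431,220),18,bright(165),85),('salt',t,'top',(309,271),18,bright(150),54)]:
    b=hull(img,c,r,nm,cond); 
    e=cv2.fitEllipse(cv2.convexHull(b.astype(np.float32)))
    P=plane(cam,b,z)
    print(nm,np.round(e[0],1),np.round(e[1],1),[np.round(v,1) for v in circ(P)], np.round(plane(cam,[e[0]],z)[0],1))
for u1,u2,n in [((410.4,287),(192.6,224.6),'knob')]: pass
# knob by orange mask, top end handled visually
print('knob top view z82',plane('top',[(192.6,224.6)],82), 'lid ctr->', proj('top',plane('top',[(198.6,228.2)],30)+[0,0,52]))
E
cd pics; python3 -c "
import cv2,numpy as np
L=['lidtop','lidtop_s','triv','triv_s','tin','cup','salt']
cv2.imwrite('mm.png',np.hstack([cv2.resize(cv2.imread(f'm_{n}.png'),(114,114)) for n in L]))"
```

```text
lidtop [200.3 225.4] [50.6 59.1] [array([532.7, 258.1]), np.float64(61.6)] [532.6 256.5  30. ]
lidtop_s [407.3 303. ] [48.3 54.1] [array([529.3, 258.9]), np.float64(57.2)] [530.5 260.5  30. ]
triv [201.2 229. ] [61.8 65.1] [array([527.5, 259.9]), np.float64(75.3)] [526.5 260.2   8. ]
triv_s [406.1 308.6] [62.7 70.7] [array([529.9, 259.7]), np.float64(75.5)] [531.4 262.4   8. ]
tin [294.  211.3] [44.3 55.3] [array([554.4,  35.6]), np.float64(52.5)] [555.9  33.8  90. ]
cup [431.  220.5] [29.6 31.1] [array([ 534.7, -273.4]), np.float64(33.9)] [ 534.5 -273.5   85. ]
salt [308.4 270.1] [27.9 30.4] [array([426.5,   2.1]), np.float64(32.0)] [426.7   2.4  54. ]
knob top view z82 [[528.22122    258.50607164  82.        ]] lid ctr-> [[191.84282625 225.59910544]]
```

View pics/mm.png

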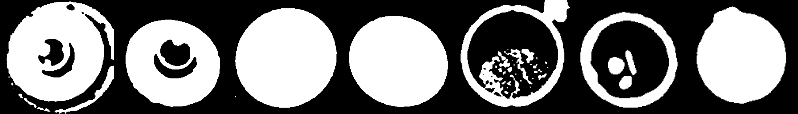

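Run:
```python
from meas import *
b=hull(t,(292,215),25,'tin2',bright(135))
P=plane('top',b,90)[:,:2]
for i in range(6):
    c,r=circ(P); d=abs(np.hypot(*(P-c).T)-r); P=P[d<max(1.5,np.percentile(d,85))]
print('tin',c,r,len(P),len(b))
print('tin manual',plane('top',[(291.5,214.1)],90))
b=hull(s,(351,226),32,'tin_s',notblue)
# scene rim manual from crop2 : left 92,right 310,top 60,bottom 238 
print('tin scene rim', plane('scene',[((201+.5)/5-.5+311,(149+.5)/5-.5+186)],90))
# cup scene rim, crop1: left 535-400 right 665-400, top 346-290 bottom 438-290
print('cup scene rim', plane('scene',[((200+.5)/5-.5+260,(102+.5)/5-.5+109)],85))
print('knob scene', plane('scene',[((621-400+.5)/5-.5+367,(124+.5)/5-.5+266)],82))
for n,p,z in [('tongs tip L',(306,195),20),('tongs tip R',(314,198),20),('tongs head',(318,97),20),('mug rim',(421,132),95),('mug handle',(443,150),50),('jar',(201,135),95),('purple',(376,262),85),('turq',(422,282),85),('red',(472,275),85)]:
    print(n,np.round(plane('top',[p],z)[0]))
```

```text
tin [550.19087856  39.55384146] 50.19639603632629 420 620
tin manual [[549.54124364  39.28014076  90.        ]]
tin scene rim [[551.06171359  39.08591415  90.        ]]
cup scene rim [[ 534.3903802  -276.01973931   85.        ]]
knob scene [[529.01629818 258.89212018  82.        ]]
tongs tip L [606.   9.  20.]
tongs tip R [599. -10.  20.]
tongs head [859. -21.  20.]
mug rim [ 739. -258.   95.]
mug handle [ 710. -321.   50.]
jar [732. 246.  95.]
purple [ 443. -147.   85.]
turq [ 399. -246.   85.]
red [ 414. -357.   85.]
```

```bash
cat >> h.py <<'E'
from scipy.spatial.transform import Rotation as Ro
def toolR(az,pitch,flip=1):
    a,p=np.radians([az,pitch])
    z=np.array([np.cos(p)*np.cos(a),np.cos(p)*np.sin(a),-np.sin(p)])
    x=flip*np.array([np.sin(a),-np.cos(a),0])
    return np.c_[x,np.cross(z,x),z]
def go(R,p,st=None):
    st=st or arm.observe();R0=st['eef_rot']
    s=R0.T@(np.array(p)-st['ee_pos'])/200
    r=Ro.from_matrix(R0.T@R).as_rotvec()/np.pi
    print('shift',np.round(s,3),'turn',np.round(r,4),'deg',round(np.linalg.norm(r)*180,1),'mm',round(np.linalg.norm(s)*200,1))
def show():
    s=arm.observe();print('t',round(s['clock'],2),'q',np.round(s['joints'],1),'p',np.round(s['ee_pos'],1),'w',round(s['width'],1),'F',np.round(s['contact_force'],1));print(np.round(s['eef_rot'],3))
E
python3 - <<'E'
from h import *
print([a for a in dir(arm) if a[0]!='_'],arm.tip_extent)
g=np.array([534.6,-274.3,58])
for az in(-85,-27):
  for f in (1,-1):
    R=toolR(az,30,f); print(az,f);go(R,g-52*R[:,2]-90*R[:,2]+[0,0,60])
E
```

```text
['PlanningError', 'camera_info', 'hand_in', 'observe', 'snapshot', 'tip_extent'] 72.6
-85 1
shift [-0.673 -2.027  0.572] turn [0.2198 0.3185 0.5508] deg 121.2 mm 442.2
-85 -1
shift [-0.673 -2.027  0.572] turn [-0.2908  0.2007 -0.3466] deg 89.1 mm 442.2
-27 1
shift [-0.588 -1.437  0.572] turn [0.3088 0.1537 0.2652] deg 78.3 mm 330.9
-27 -1
shift [-0.588 -1.437  0.572] turn [-0.181   0.3634 -0.6288] deg 134.7 mm 330.9
```

>>> {"api": "apply_moves", "payload": {
  "rows": [
    [[-0.3, -1.0, 0], [0, 0, 0.25], 1],
    [[-0.3, -1.0, 0], [0, 0, 0.25], 1],
    [[-0.3, -1.0, 0], [0, 0, 0.25], 1],
    [[-0.3, -1.0, 0], [0, 0, 0.25], 1],
    [[-0.3, -1.0, 0], [0, 0, 0.25], 1],
    [[-0.3, -1.0, 0], [0, 0, 0.25], 1],
    [[-0.3, -1.0, 0], [0, 0, 0.25], 1]
  ]
}}

```text
clock: 0.8
ee_pos: [372.1, -307.5, 302.7]
eef_rot: [[-0.326, -0.945, -0.002], [-0.945, 0.326, 0.002], [-0.002, 0.002, -1.0]]
contact_force: [-0.8, -0.2, 0.8]
width: 85.7
```

Run:
```python
from h import *
show()
g=np.array([534.6,-274.3,58])
for az in(-85,-75):
  for f in (1,-1):
    R=toolR(az,30,f); print(az,f);go(R,g-52*R[:,2]-90*R[:,2]+[0,0,60])
```

```text
t 0.8 q [-39.6  12.   -2.2  76.    0.  159.4] p [ 372.1 -307.5  302.7] w 85.7 F [-0.8 -0.2  0.8]
[[-0.326 -0.945 -0.002]
 [-0.945  0.326  0.002]
 [-0.002  0.002 -1.   ]]
-85 1
shift [-0.982 -0.465  0.569] turn [0.2953 0.1912 0.3311] deg 87.0 mm 245.4
-85 -1
shift [-0.982 -0.465  0.569] turn [-0.2123  0.3279 -0.5656] deg 123.7 mm 245.4
-75 1
shift [-0.93  -0.371  0.569] turn [0.3064 0.1625 0.2813] deg 80.4 mm 230.4
-75 -1
shift [-0.93  -0.371  0.569] turn [-0.1885  0.3554 -0.6133] deg 132.0 mm 230.4
```

>>> {"api": "apply_moves", "payload": {
  "rows": [
    [[-0.7, -0.55, -0.1], [0, 0, -0.57], 1],
    [[-0.7, -0.55, -0.1], [0, 0, -0.57], 1],
    [[-0.7, -0.55, -0.1], [0, 0, -0.57], 1],
    [[-0.7, -0.55, -0.1], [0, 0, -0.57], 1],
    [[-0.7, -0.55, -0.1], [0, 0, -0.57], 1],
    [[-0.7, -0.55, -0.1], [0, 0, -0.57], 1],
    [[-0.7, -0.55, -0.1], [0, 0, -0.57], 1],
    [[-0.7, -0.55, -0.1], [0, 0, -0.57], 1],
    [[-0.7, -0.55, -0.1], [0, 0, -0.57], 1],
    [[-0.7, -0.55, -0.1], [0, 0, -0.57], 1],
    [[-0.7, -0.55, -0.1], [0, 0, -0.57], 1],
    [[-0.7, -0.55, -0.1], [0, 0, -0.57], 1]
  ]
}}

```text
clock: 2.0
ee_pos: [521.1, -211.9, 322.2]
eef_rot: [[0.995, -0.105, -0.003], [-0.105, -0.995, 0.003], [-0.003, -0.002, -1.0]]
contact_force: [-0.3, -0.2, 0.4]
width: 85.2
```

Run:
```python
from h import *
show()
g=np.array([534.6,-274.3,58])
for az in(-85,-75):
  for f in (1,-1):
    R=toolR(az,30,f); print(az,f);go(R,g-52*R[:,2]-90*R[:,2]+[0,0,150])
```

```text
t 2.0 q [-22.2  20.8  12.7  82.1   0.1  73.8] p [ 521.1 -211.9  322.2] w 85.2 F [-0.3 -0.2  0.4]
[[ 0.995 -0.105 -0.003]
 [-0.105 -0.995  0.003]
 [-0.003 -0.002 -1.   ]]
-85 1
shift [-0.017 -0.3    0.217] turn [0.0467 0.4742 0.819 ] deg 170.6 mm 74.1
-85 -1
shift [-0.017 -0.3    0.217] turn [-0.3331  0.0328 -0.055 ] deg 61.1 mm 74.1
-75 1
shift [-0.12  -0.27   0.217] turn [0.084  0.4489 0.775 ] deg 161.9 mm 73.4
-75 -1
shift [-0.12  -0.27   0.217] turn [-0.3303  0.0618 -0.1054] deg 63.4 mm 73.4
```

>>> {"api": "apply_moves", "payload": {
  "rows": [
    [[-0.07, -0.285, 0.217], [-0.332, 0.047, -0.08], 1],
    [[-0.07, -0.285, 0.217], [-0.332, 0.047, -0.08], 1],
    [[-0.07, -0.285, 0.217], [-0.332, 0.047, -0.08], 1],
    [[-0.07, -0.285, 0.217], [-0.332, 0.047, -0.08], 1],
    [[-0.07, -0.285, 0.217], [-0.332, 0.047, -0.08], 1],
    [[-0.07, -0.285, 0.217], [-0.332, 0.047, -0.08], 1],
    [[-0.07, -0.285, 0.217], [-0.332, 0.047, -0.08], 1],
    [[-0.07, -0.285, 0.217], [-0.332, 0.047, -0.08], 1],
    [[-0.07, -0.285, 0.217], [-0.332, 0.047, -0.08], 1],
    [[-0.07, -0.285, 0.217], [-0.332, 0.047, -0.08], 1]
  ]
}}

```text
clock: 3.0
ee_pos: [513.0, -154.2, 279.0]
eef_rot: [[0.985, 0.088, 0.148], [0.172, -0.493, -0.853], [-0.002, 0.866, -0.501]]
contact_force: [0.5, 0.1, 0.4]
width: 85.1
```

Run:
```python
from h import *
show()
for n in ("scene","top"): cv2.imwrite(f"pics/{n}1.png",arm.snapshot(n)[:,:,::-1])
```

```text
t 3.0 q [  5.1  16.6 -18.4  46.8 -59.6  80.4] p [ 513.  -154.2  279. ] w 85.1 F [0.5 0.1 0.4]
[[ 0.985  0.088  0.148]
 [ 0.172 -0.493 -0.853]
 [-0.002  0.866 -0.501]]
```

View pics/scene1.png

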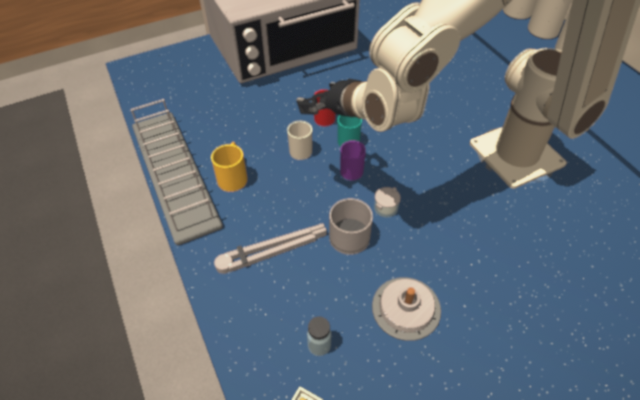

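View pics/top1.png

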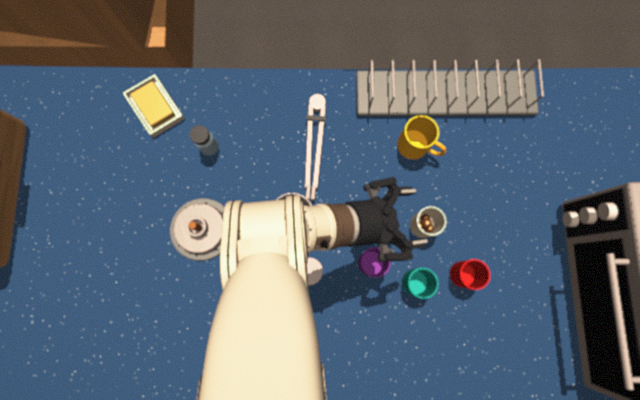

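The arm is above the gap, with the wrist over the tin area at top (265,225) and the cup clear at (430,222). I'll descend to the pre-grasp pose.

>>> {"api": "apply_moves", "payload": {
  "rows": [
    [[0.003, -0.325, 0.19], [0, 0, 0], 1],
    [[0.003, -0.325, 0.19], [0, 0, 0], 1],
    [[0.003, -0.5, 0.29], [0, 0, 0], 1],
    [[0.003, -0.65, 0.375], [0, 0, 0], 1],
    [[0.003, -0.65, 0.375], [0, 0, 0], 1],
    [[0.003, -0.65, 0.375], [0, 0, 0], 1]
  ]
}}

```text
clock: 3.7
ee_pos: [514.2, -154.6, 130.1]
eef_rot: [[0.985, 0.086, 0.148], [0.171, -0.492, -0.853], [-0.001, 0.866, -0.5]]
contact_force: [0.8, 0.3, 0.1]
width: 85.4
```

Run:
```python
from h import *
show()
for n in ("scene","top"): cv2.imwrite(f"pics/{n}2.png",arm.snapshot(n)[:,:,::-1])
g=np.array([534.6,-274.3,58]);R=toolR(-80,30,-1); go(R,g-52*R[:,2])
```

```text
t 3.7 q [  5.   29.9 -26.8  25.2 -59.7  80.5] p [ 514.2 -154.6  130.1] w 85.4 F [0.8 0.3 0.1]
[[ 0.985  0.086  0.148]
 [ 0.171 -0.492 -0.853]
 [-0.001  0.866 -0.5  ]]
shift [-0.009 -0.016  0.45 ] turn [ 0.0002  0.0001 -0.0015] deg 0.3 mm 90.1
```

View pics/scene2.png

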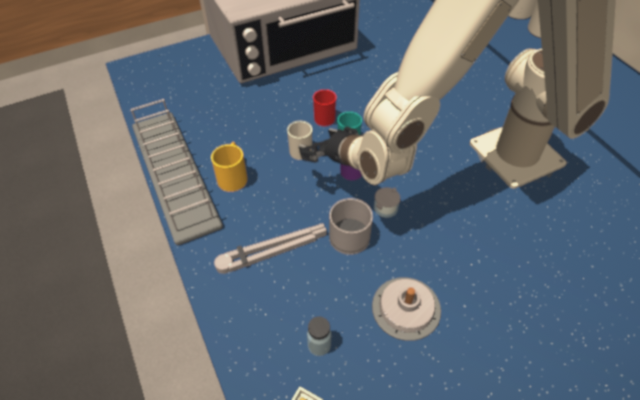

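View pics/top2.png

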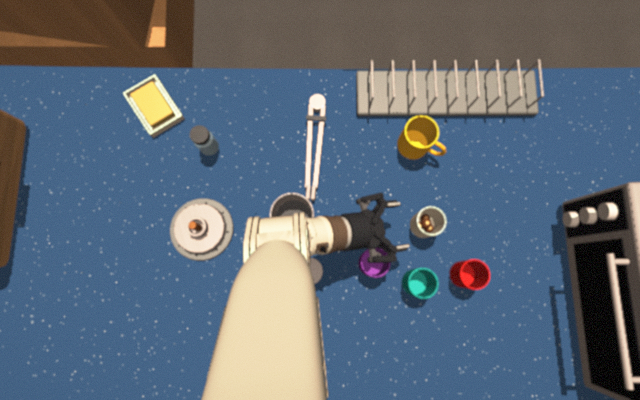

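Fingers straddle the cup line at top (393,225), and the tin and purple cup look untouched. Now I'll advance along the tool.

>>> {"api": "apply_moves", "payload": {
  "rows": [
    [[-0.009, -0.016, 0.1], [0, 0, 0], 1],
    [[-0.009, -0.016, 0.2], [0, 0, 0], 1],
    [[-0.009, -0.016, 0.3], [0, 0, 0], 1],
    [[-0.009, -0.016, 0.4], [0, 0, 0], 1],
    [[-0.009, -0.016, 0.45], [0, 0, 0], 1],
    [[-0.009, -0.016, 0.45], [0, 0, 0], 1]
  ]
}}

```text
clock: 4.4
ee_pos: [527.5, -231.1, 85.8]
eef_rot: [[0.986, 0.078, 0.15], [0.169, -0.493, -0.854], [0.007, 0.867, -0.499]]
contact_force: [-0.6, 0.5, 0.5]
width: 85.5
```

Run:
```python
from h import *
show()
for n in ("scene","top"): cv2.imwrite(f"pics/{n}3.png",arm.snapshot(n)[:,:,::-1])
t=cv2.imread('pics/top3.png');s=cv2.imread('pics/scene3.png')
cv2.imwrite('pics/c3.png',np.hstack([cv2.resize(t[180:280,340:460],None,fx=3.3,fy=3.3,interpolation=2),cv2.resize(s[100:200,270:390],None,fx=3.3,fy=3.3,interpolation=2)]))
```

```text
t 4.4 q [ -3.9  34.8 -30.1   2.4 -57.3  64.1] p [ 527.5 -231.1   85.8] w 85.5 F [-0.6  0.5  0.5]
[[ 0.986  0.078  0.15 ]
 [ 0.169 -0.493 -0.854]
 [ 0.007  0.867 -0.499]]
```

View pics/c3.png

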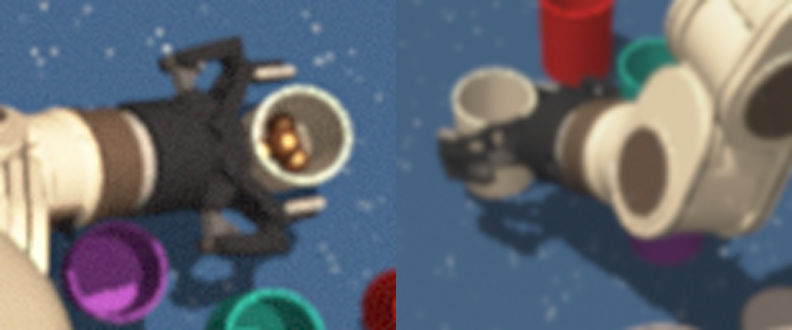

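The pads straddle the cup evenly: crop pads at (275,72) and (305,207), cup between them. Now I'll close.

>>> {"api": "apply_moves", "payload": {
  "rows": [
    [[0, 0, 0.005], [0, 0, 0], -0.2],
    [[0, 0, 0.005], [0, 0, 0], -0.2],
    [[0, 0, 0.005], [0, 0, 0], -0.2],
    [[0, 0, 0.005], [0, 0, 0], -0.2],
    [[0, 0, 0.005], [0, 0, 0], -0.2],
    [[0, 0, 0.005], [0, 0, 0], -0.2]
  ],
  "newtons": 40
}}

```text
clock: 5.1
ee_pos: [528.5, -230.5, 86.8]
eef_rot: [[0.985, 0.077, 0.153], [0.171, -0.491, -0.854], [0.009, 0.868, -0.497]]
contact_force: [-0.9, 2.9, 6.5]
width: 62.9
```

Run:
```python
from h import *
show(); print(arm.tip_extent)
st=arm.observe()
print(st['eef_rot'].T@[0,0,1]*0.5)
```

```text
t 5.1 q [ -3.9  34.8 -30.1   2.2 -57.4  64. ] p [ 528.5 -230.5   86.8] w 62.9 F [-0.9  2.9  6.5]
[[ 0.985  0.077  0.153]
 [ 0.171 -0.491 -0.854]
 [ 0.009  0.868 -0.497]]
72.6
[ 0.00445425  0.4339544  -0.24832184]
```

>>> {"api": "apply_moves", "payload": {
  "rows": [
    [[0, 0.12, -0.07], [0, 0, 0], -0.2],
    [[0, 0.25, -0.14], [0, 0, 0], -0.2],
    [[0, 0.4, -0.23], [0, 0, 0], -0.2],
    [[0.005, 0.52, -0.3], [0, 0, 0], -0.2],
    [[0.005, 0.52, -0.3], [0, 0, 0], -0.2],
    [[0.005, 0.52, -0.3], [0, 0, 0], -0.2]
  ]
}}

```text
clock: 5.7
ee_pos: [528.3, -229.7, 206.7]
eef_rot: [[0.985, 0.078, 0.154], [0.172, -0.492, -0.854], [0.009, 0.867, -0.498]]
contact_force: [-0.6, 0.7, -3.7]
width: 63.2
```

Run:
```python
from h import *
show()
for n in ("scene","top"): cv2.imwrite(f"pics/{n}4.png",arm.snapshot(n)[:,:,::-1])
# transport: keep cup upright: same pitch, az->-40 then 0
for az,p in ((-40,(500,-120,210)),(0,(510,0,210))):
    R=toolR(az,30,-1); go(R,p)
```

```text
t 5.7 q [ -3.8  21.9 -25.6  19.7 -57.3  64. ] p [ 528.3 -229.7  206.7] w 63.2 F [-0.6  0.7 -3.7]
[[ 0.985  0.078  0.154]
 [ 0.172 -0.492 -0.854]
 [ 0.009  0.867 -0.498]]
shift [-0.041 -0.259 -0.502] turn [ 0.0012  0.1923 -0.1127] deg 40.1 mm 113.3
shift [ 0.112 -0.55  -1.007] turn [ 0.0017  0.385  -0.2234] deg 80.1 mm 230.5
```

View pics/scene4.png

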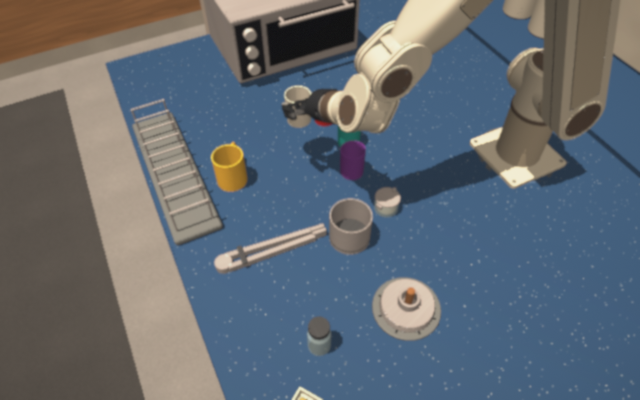

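The cup is lifted upright at (297,105). I'll swing it level towards the tin.

>>> {"api": "apply_moves", "payload": {
  "rows": [
    [[-0.01, -0.04, -0.08], [0, 0.032, -0.019], -0.2],
    [[-0.015, -0.08, -0.16], [0, 0.064, -0.038], -0.2],
    [[-0.02, -0.13, -0.25], [0, 0.096, -0.056], -0.2],
    [[-0.03, -0.17, -0.33], [0.001, 0.128, -0.075], -0.2],
    [[-0.035, -0.22, -0.42], [0.001, 0.16, -0.094], -0.2],
    [[-0.04, -0.26, -0.5], [0.001, 0.192, -0.113], -0.2],
    [[-0.04, -0.26, -0.5], [0.001, 0.192, -0.113], -0.2]
  ]
}}

```text
clock: 6.5
ee_pos: [496.7, -119.8, 206.5]
eef_rot: [[0.642, 0.39, 0.66], [0.767, -0.32, -0.557], [-0.006, 0.863, -0.505]]
contact_force: [-0.9, -0.4, -2.3]
width: 63.1
```

Run:
```python
from h import *
show()
go(toolR(0,30,-1),(500,0,215))
```

```text
t 6.5 q [  1.4   8.8 -53.5 -24.3 -35.   23.7] p [ 496.7 -119.8  206.5] w 63.1 F [-0.9 -0.4 -2.3]
[[ 0.642  0.39   0.66 ]
 [ 0.767 -0.32  -0.557]
 [-0.006  0.863 -0.505]]
shift [ 0.47  -0.149 -0.344] turn [-0.0023  0.1928 -0.1099] deg 39.9 mm 120.2
```

```bash
cat > kin.py <<'E'
import numpy as np
from scipy.optimize import least_squares
from scipy.spatial.transform import Rotation as Ro
def fk(q,P):
    r0,h0,L2,a,L3,b,L4,d6=P
    q1,q2,q3,q4,q5,q6=np.radians(q)
    u=lambda t:np.array([np.cos(t),0,-np.sin(t)])  # pitch down t
    s=q2-q3+q4
    p=np.array([r0,0,h0])+L2*u(q2+a)+L3*u(q2-q3+b)+L4*u(s)
    # tool frame at q5=0,q6=0: z=w, x=left(+y), y=z x x
    w=u(s);x=np.array([0,1.,0]);y=np.cross(w,x)
    R=np.c_[x,y,w]
    R=R@Ro.from_rotvec([0,-q5*SG,0]).as_matrix()@Ro.from_rotvec([0,0,q6]).as_matrix()
    p=p+d6*R[:,2]
    Z=Ro.from_rotvec([0,0,q1]).as_matrix()
    return Z@p,Z@R
SG=-1
D=[([-64.171,13.785,.286,76.501,0,90],[217.841,-450.05,303.906]),
([-39.6,12,-2.2,76,0,159.4],[372.1,-307.5,302.7]),
([-22.2,20.8,12.7,82.1,.1,73.8],[521.1,-211.9,322.2]),
([5.1,16.6,-18.4,46.8,-59.6,80.4],[513,-154.2,279]),
([5,29.9,-26.8,25.2,-59.7,80.5],[514.2,-154.6,130.1]),
([-3.9,34.8,-30.1,2.2,-57.4,64],[528.5,-230.5,86.8]),
([-3.8,21.9,-25.6,19.7,-57.3,64],[528.3,-229.7,206.7]),
([1.4,8.8,-53.5,-24.3,-35,23.7],[496.7,-119.8,206.5])]
E
cat > fit.py <<'E'
import kin; from kin import *
for sg in (1,-1):
    kin.SG=sg;best=None
    for a0 in (-1.57,0):
      for b0 in (0,1.57,-1.57):
        f=lambda P:np.concatenate([fk(q,P)[0]-p for q,p in D])
        r=least_squares(f,[0,200,300,a0,300,b0,80,150])
        if best is None or r.cost<best.cost: best=r
    print(sg,best.cost,np.round(best.x,3)); 
    np.save(f'P{sg}.npy',best.x)
    print(np.round(fk(D[-1][0],best.x)[1],3))
E
python3 fit.py
```

```text
1 8918.535064381833 [ 311.034  165.282  159.697   -0.954   74.948   -0.423  171.77  -218.524]
[[-0.185  0.753  0.631]
 [ 0.746 -0.311  0.589]
 [ 0.64   0.58  -0.504]]
-1 0.4145940782887691 [ 8.96000e-01  2.39808e+02  4.93370e+02 -1.57200e+00  3.90958e+02
 -2.10000e-02  1.01560e+02  2.30479e+02]
[[ 0.643  0.39   0.659]
 [ 0.766 -0.32  -0.558]
 [-0.007  0.863 -0.504]]
```

```bash
cat >> kin.py <<'E'
SG=-1
import os
PP=np.load('P-1.npy') if os.path.exists('P-1.npy') else None
LO=np.array([-155.79,-60.16,-62.33,-114,-81.49,-180]);HI=np.array([155.79,107.12,73.08,123.19,82.49,180])
def ik(p,R,q0):
    def f(q):
        pp,RR=fk(q,PP)
        return np.r_[(pp-p),Ro.from_matrix(RR.T@R).as_rotvec()*200]
    r=least_squares(f,q0,max_nfev=60); return r.x,np.linalg.norm(r.fun)
def wrist(q):
    p,R=fk(q,PP); return p-PP[7]*R[:,2]
E
cat > pour.py <<'E'
from kin import *
from h import toolR
cz=np.array([.009,.868,-.497]);cz/=np.linalg.norm(cz)
Rg=np.array([[.985,.077,.153],[.171,-.491,-.854],[.009,.868,-.497]])
base_t=Rg.T@(np.array([534.6,-274.3,0])-[528.5,-230.5,86.8])
grasp_t=base_t+58*cz
print('base in tool',base_t,'grasp',grasp_t)
tin=np.array([550.2,39.3])
def pose(a,mdeg,th,ret=30,zlip=112,z0=180):
    m=np.array([np.cos(np.radians(mdeg)),np.sin(np.radians(mdeg)),0])
    k=np.cross([0,0,1],m)
    R0=toolR(a,30,-1)
    R=Ro.from_rotvec(k*np.radians(th)).as_matrix()@R0
    # final lip
    T=np.radians(112);c=np.sin(T)*m+np.cos(T)*np.array([0,0,1]); low=np.cos(T)*m-np.sin(T)*np.array([0,0,1])
    lipoff=27*c+33*low
    gz=zlip-lipoff[2]
    g=np.r_[tin,0]-15*m-[lipoff[0],lipoff[1],0]
    g[2]=gz+(z0-gz)*max(0,1-th/112)
    return g-R@grasp_t,R
if __name__=='__main__':
    for a in range(-100,61,20):
      for md in range(0,360,30):
        q=np.array([1.4,8.8,-53.5,-24.3,-35,23.7]);ok=True;Q=[]
        q[4]=np.clip(a,-60,60)
        for th in (0,20,40,60,80,100,115):
            p,R=pose(a,md,th)
            q,e=ik(p,R,q);Q.append(q)
            mar=np.minimum(q-LO,HI-q).min()
            if e>2 or mar<4: ok=False;break
        if ok:
            Q=np.array(Q);w=min(wrist(q)[2] for q in Q)
            print(a,md,'margin',round(min(np.minimum(q-LO,HI-q).min() for q in Q),1),'minwristz',round(w),'d end',np.round(R[:,2],2),'step',np.round(np.abs(np.diff(Q,axis=0)).max(),0),np.round(Q[-1]), 'wr',np.round(wrist(Q[-1])))
E
python3 pour.py
```

```text
base in tool [ -2.2625 -53.3669  81.4781] grasp [-1.7406341  -3.03583342 52.65950543]
-100 240 margin 10.8 minwristz 300 d end [ 0.66  0.54 -0.53] step 24.0 [-14.  15. -47. -16.  43. 123.] wr [379. -93. 300.]
-100 270 margin 11.6 minwristz 309 d end [-0.15  0.81 -0.56] step 19.0 [-16.  43.  10.  90.  48.  60.] wr [ 594. -165.  309.]
-80 270 margin 27.4 minwristz 310 d end [ 0.15  0.81 -0.56] step 21.0 [-18.  31. -10.  59.  55.  66.] wr [ 510. -165.  310.]
-60 270 margin 21.6 minwristz 284 d end [ 0.43  0.77 -0.47] step 23.0 [-20.  23. -32.  18.  61.  79.] wr [ 430. -153.  284.]
-60 300 margin 15.6 minwristz 313 d end [-0.41  0.71 -0.57] step 20.0 [-12.  51.  25. 108.  38.  33.] wr [ 655. -138.  313.]
-40 270 margin 10.1 minwristz 235 d end [ 0.66  0.69 -0.29] step 22.0 [-20.  27. -52. -43.  61. 100.] wr [ 365. -130.  235.]
-40 300 margin 24.3 minwristz 300 d end [-0.14  0.84 -0.53] step 22.0 [-17.  43.   8.  91.  50.  25.] wr [ 579. -175.  300.]
-20 300 margin 8.9 minwristz 262 d end [ 0.12  0.91 -0.39] step 22.0 [-21.  39.  -6.  74.  63.  18.] wr [ 507. -196.  262.]
20 60 margin 4.1 minwristz 260 d end [ 0.12 -0.91 -0.39] step 26.0 [ 29.  44.   2.  89. -59.  -6.] wr [504. 275. 260.]
40 60 margin 16.1 minwristz 299 d end [-0.14 -0.84 -0.53] step 22.0 [ 24.  47.  15. 100. -45. -17.] wr [576. 255. 299.]
40 90 margin 13.5 minwristz 233 d end [ 0.66 -0.69 -0.29] step 23.0 [ 30.  27. -45. -20. -68. -84.] wr [362. 208. 233.]
60 60 margin 9.7 minwristz 313 d end [-0.41 -0.71 -0.57] step 21.0 [ 19.  54.  31. 113. -33. -27.] wr [652. 219. 313.]
60 90 margin 19.4 minwristz 282 d end [ 0.43 -0.77 -0.47] step 23.0 [ 28.  27. -23.  38. -62. -61.] wr [427. 231. 282.]
```

Run:
```python
from pour import *
from h import go
for a in (-60,-80):
  for th in (0,40,80,100,112):
    p,R=pose(a,270,th,z0=185)
    pts=[p+R@np.array([sx*47,sy*11,z]) for sx in(1,-1) for sy in(1,-1) for z in (30,72)]+[p+R@np.array([sx*43,sy*43,0]) for sx in(1,-1) for sy in(1,-1)]
    b=p+R@base_t; c=R@cz
    e=np.cross(c,[1,0,0])
    print(a,th,'tcp',np.round(p),'lowest finger/body',np.round(min(pts,key=lambda v:v[2])),'cup base',np.round(b),'cupz',np.round(c,2))
  p,R=pose(a,270,0,z0=185); go(R,p)
  p2,R2=pose(a,270,112,z0=185)
  print('pour turn',np.round(Ro.from_matrix(R.T@R2).as_rotvec()/np.pi,4),'shift',np.round(R.T@(p2-p)/200,3))
```

```text
base in tool [ -2.2625 -53.3669  81.4781] grasp [-1.7406341  -3.03583342 52.65950543]
-60 0 tcp [530. 106. 214.] lowest finger/body [599.  80. 168.] cup base [550.  67. 127.] cupz [0.01 0.   1.  ]
-60 40 tcp [530.  78. 221.] lowest finger/body [517.  52. 139.] cup base [550. 104. 129.] cupz [ 0.01 -0.64  0.77]
-60 80 tcp [530.  45. 205.] lowest finger/body [523.  57. 120.] cup base [550. 124. 152.] cupz [ 0.01 -0.98  0.18]
-60 100 tcp [530.  32. 190.] lowest finger/body [523.  72. 113.] cup base [550. 124. 166.] cupz [ 0.01 -0.99 -0.17]
-60 112 tcp [530.  25. 178.] lowest finger/body [523.  81. 112.] cup base [550. 121. 174.] cupz [ 0.01 -0.93 -0.37]
shift [ 0.971 -0.265 -0.538] turn [-0.0013 -0.0954  0.0576] deg 20.1 mm 228.4
pour turn [0.5389 0.1556 0.2694] shift [-0.201  0.019  0.392]
-80 0 tcp [544. 111. 214.] lowest finger/body [600.  63. 168.] cup base [550.  67. 127.] cupz [ 0.01 -0.    1.  ]
-80 40 tcp [544.  82. 224.] lowest finger/body [508.  62. 148.] cup base [550. 104. 129.] cupz [ 0.01 -0.64  0.76]
-80 80 tcp [544.  46. 210.] lowest finger/body [510.  59. 132.] cup base [550. 124. 152.] cupz [ 0.01 -0.99  0.17]
-80 100 tcp [544.  31. 194.] lowest finger/body [510.  70. 125.] cup base [550. 124. 166.] cupz [ 0.01 -0.98 -0.18]
-80 112 tcp [544.  24. 182.] lowest finger/body [510.  76. 123.] cup base [550. 121. 175.] cupz [ 0.01 -0.93 -0.38]
shift [ 1.036 -0.244 -0.503] turn [-0.001  -0.1915  0.1134] deg 40.1 mm 235.5
pour turn [0.6128 0.054  0.0936] shift [-0.075  0.077  0.45 ]
```

>>> {"api": "apply_moves", "payload": {
  "rows": [
    [[0.12, -0.033, -0.067], [0, -0.012, 0.007], -0.2],
    [[0.25, -0.066, -0.135], [0, -0.024, 0.014], -0.2],
    [[0.4, -0.11, -0.22], [0, -0.038, 0.023], -0.2],
    [[0.55, -0.15, -0.3], [0, -0.053, 0.032], -0.2],
    [[0.7, -0.19, -0.39], [0, -0.067, 0.041], -0.2],
    [[0.82, -0.225, -0.455], [-0.001, -0.08, 0.049], -0.2],
    [[0.92, -0.25, -0.51], [-0.001, -0.09, 0.055], -0.2],
    [[0.97, -0.265, -0.54], [-0.001, -0.095, 0.058], -0.2],
    [[0.97, -0.265, -0.54], [-0.001, -0.095, 0.058], -0.2]
  ]
}}

```text
clock: 7.4
ee_pos: [530.8, 108.4, 212.8]
eef_rot: [[0.865, 0.251, 0.435], [0.502, -0.433, -0.749], [0.001, 0.866, -0.501]]
contact_force: [-0.3, -0.5, -2.8]
width: 63.2
```

Run:
```python
from pour import *
from h import *
show()
for n in ("scene","top"): cv2.imwrite(f"pics/{n}5.png",arm.snapshot(n)[:,:,::-1])
for th in (60,88,112):
    p,R=pose(-60,270,th,z0=185); go(R,p)
st=arm.observe();print('cupz now',st['eef_rot']@cz)
```

```text
base in tool [ -2.2625 -53.3669  81.4781] grasp [-1.7406341  -3.03583342 52.65950543]
t 7.4 q [ 33.2  26.9 -14.2  54.1 -59.8  96. ] p [530.8 108.4 212.8] w 63.2 F [-0.3 -0.5 -2.8]
[[ 0.865  0.251  0.435]
 [ 0.502 -0.433 -0.749]
 [ 0.001  0.866 -0.501]]
shift [-0.11  0.11  0.16] turn [0.2884 0.0833 0.1446] deg 60.0 mm 44.6
shift [-0.165  0.087  0.283] turn [0.4231 0.1223 0.2119] deg 88.0 mm 67.8
shift [-0.2    0.024  0.389] turn [0.5385 0.1557 0.2696] deg 112.0 mm 87.6
cupz now [1.02362230e-02 9.05999176e-04 9.99947198e-01]
```

View pics/top5.png

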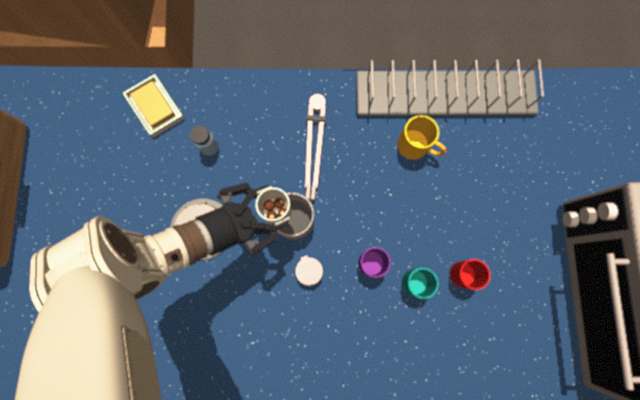

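View pics/scene5.png

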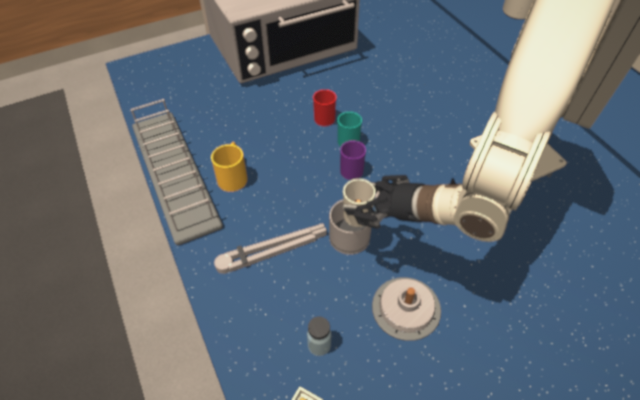

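>>> {"api": "apply_moves", "payload": {
  "rows": [
    [[-0.018, 0.02, 0.027], [0.048, 0.014, 0.024], -0.2],
    [[-0.036, 0.04, 0.053], [0.096, 0.028, 0.048], -0.2],
    [[-0.055, 0.06, 0.08], [0.144, 0.042, 0.072], -0.2],
    [[-0.073, 0.08, 0.107], [0.192, 0.056, 0.096], -0.2],
    [[-0.092, 0.1, 0.133], [0.24, 0.07, 0.12], -0.2],
    [[-0.11, 0.11, 0.16], [0.288, 0.083, 0.145], -0.2],
    [[-0.125, 0.105, 0.19], [0.32, 0.092, 0.16], -0.2],
    [[-0.14, 0.1, 0.22], [0.35, 0.101, 0.175], -0.2],
    [[-0.15, 0.095, 0.245], [0.375, 0.108, 0.188], -0.2],
    [[-0.157, 0.09, 0.263], [0.395, 0.114, 0.198], -0.2],
    [[-0.16, 0.09, 0.27], [0.41, 0.118, 0.205], -0.2],
    [[-0.16, 0.09, 0.27], [0.41, 0.118, 0.205], -0.2]
  ]
}}

```text
clock: 8.7
ee_pos: [528.0, 38.9, 199.5]
eef_rot: [[0.869, 0.244, 0.431], [0.038, -0.901, 0.432], [0.494, -0.359, -0.792]]
contact_force: [0.1, -0.4, -2.0]
width: 62.7
```

Run:
```python
from pour import *
from h import *
show()
cv2.imwrite(f"pics/scene6.png",arm.snapshot('scene')[:,:,::-1])
cv2.imwrite(f"pics/top6.png",arm.snapshot('top')[:,:,::-1])
st=arm.observe();c=st['eef_rot']@cz;print('cupz',c,'mouth',st['ee_pos']+st['eef_rot']@(base_t+85*cz))
for th in (100,112):
    p,R=pose(-60,270,th,z0=185); go(R,p)
t=cv2.imread('pics/top6.png');s=cv2.imread('pics/scene6.png')
cv2.imwrite('pics/c6.png',np.hstack([cv2.resize(t[170:270,230:350],None,fx=3.3,fy=3.3,interpolation=2),cv2.resize(s[160:260,300:420],None,fx=3.3,fy=3.3,interpolation=2)]))
```

```text
base in tool [ -2.2625 -53.3669  81.4781] grasp [-1.7406341  -3.03583342 52.65950543]
t 8.7 q [ -8.1  10.5 -30.6  24.1  29.2  79.4] p [528.   38.9 199.5] w 62.7 F [ 0.1 -0.4 -2. ]
[[ 0.869  0.244  0.431]
 [ 0.038 -0.901  0.432]
 [ 0.494 -0.359 -0.792]]
cupz [ 0.00777245 -0.99617939  0.08698395] mouth [549.46401449  39.00149589 161.60541747]
shift [-0.025  0.06   0.027] turn [0.0721 0.0211 0.0349] deg 14.9 mm 14.2
shift [-0.055  0.109  0.059] turn [0.1299 0.0377 0.0638] deg 26.9 mm 27.1
```

View pics/c6.png

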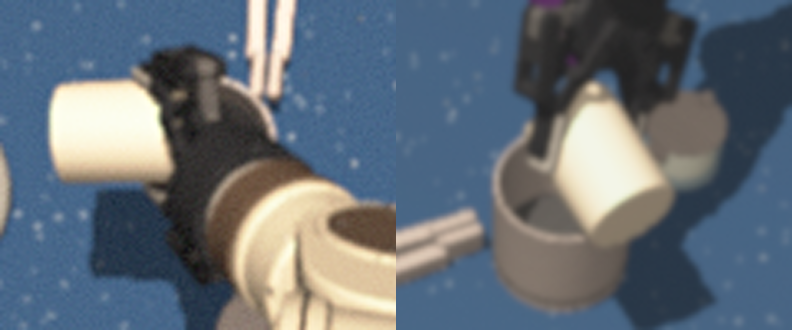

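Run:
```python
from pour import *
from h import *
for th in (85,94,100,112):
    p,R=pose(-60,270,th,z0=185); print(th);go(R,p+[0,11,-8])
```

```text
base in tool [ -2.2625 -53.3669  81.4781] grasp [-1.7406341  -3.03583342 52.65950543]
85
shift [-0.01  -0.041  0.055] turn [-0.0001  0.0004 -0.0011] deg 0.2 mm 13.9
94
shift [-0.029 -0.001  0.07 ] turn [0.0432 0.0129 0.0205] deg 8.9 mm 15.1
100
shift [-0.043  0.025  0.082] turn [0.0721 0.0211 0.0349] deg 14.9 mm 19.3
112
shift [-0.073  0.074  0.115] turn [0.1299 0.0377 0.0638] deg 26.9 mm 30.9
```

>>> {"api": "apply_moves", "payload": {
  "rows": [
    [[-0.01, -0.04, 0.055], [0, 0, 0], -0.2],
    [[-0.01, -0.04, 0.055], [0, 0, 0], -0.2],
    [[-0.02, -0.02, 0.062], [0.022, 0.006, 0.01], -0.2],
    [[-0.029, 0, 0.07], [0.043, 0.013, 0.021], -0.2],
    [[-0.034, 0.008, 0.074], [0.053, 0.016, 0.026], -0.2],
    [[-0.038, 0.016, 0.078], [0.063, 0.018, 0.03], -0.2],
    [[-0.043, 0.025, 0.082], [0.072, 0.021, 0.035], -0.2],
    [[-0.043, 0.025, 0.082], [0.072, 0.021, 0.035], -0.2],
    [[-0.043, 0.025, 0.082], [0.072, 0.021, 0.035], -0.2],
    [[-0.043, 0.025, 0.082], [0.072, 0.021, 0.035], -0.2],
    [[-0.043, 0.025, 0.082], [0.072, 0.021, 0.035], -0.2]
  ]
}}

```text
clock: 9.9
ee_pos: [529.8, 42.9, 182.2]
eef_rot: [[0.866, 0.251, 0.433], [-0.086, -0.778, 0.622], [0.493, -0.576, -0.652]]
contact_force: [0.2, -0.3, -0.9]
width: 63.2
```

Run:
```python
from pour import *
from h import *
show()
cv2.imwrite(f"pics/scene7.png",arm.snapshot('scene')[:,:,::-1])
st=arm.observe();c=st['eef_rot']@cz;print('cupz',c)
for th in (112,):
    p,R=pose(-60,270,th,z0=185); go(R,p+[0,11,-8])
s=cv2.imread('pics/scene7.png')
cv2.imwrite('pics/c7.png',cv2.resize(s[160:280,290:430],None,fx=4,fy=4,interpolation=2))
```

```text
base in tool [ -2.2625 -53.3669  81.4781] grasp [-1.7406341  -3.03583342 52.65950543]
t 9.9 q [-13.2  16.1 -32.5  18.1  44.8  80.8] p [529.8  42.9 182.2] w 63.2 F [ 0.2 -0.3 -0.9]
[[ 0.866  0.251  0.433]
 [-0.086 -0.778  0.622]
 [ 0.493 -0.576 -0.652]]
cupz [ 0.01019148 -0.98514712 -0.17140968]
shift [-0.028  0.06   0.019] turn [0.0579 0.0167 0.0292] deg 12.0 mm 13.7
```

View pics/c7.png

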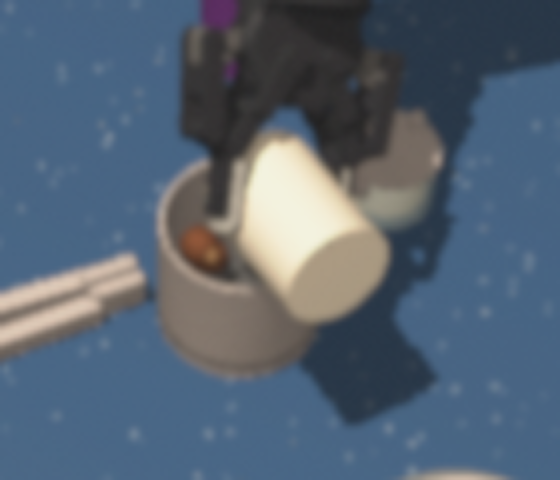

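Nuts show in the tin at crop (203,247). I'll tip further to empty the cup.

>>> {"api": "apply_moves", "payload": {
  "rows": [
    [[-0.014, 0.03, 0.01], [0.029, 0.008, 0.015], -0.2],
    [[-0.028, 0.06, 0.019], [0.058, 0.017, 0.029], -0.2],
    [[-0.028, 0.06, 0.019], [0.058, 0.017, 0.029], -0.2],
    [[-0.028, 0.06, 0.019], [0.058, 0.017, 0.029], -0.2],
    [[-0.028, 0.06, 0.019], [0.058, 0.017, 0.029], -0.2],
    [[-0.028, 0.06, 0.019], [0.058, 0.017, 0.029], -0.2],
    [[-0.028, 0.06, 0.019], [0.058, 0.017, 0.029], -0.2]
  ]
}}

```text
clock: 10.65
ee_pos: [529.9, 36.8, 170.9]
eef_rot: [[0.865, 0.253, 0.434], [-0.186, -0.641, 0.745], [0.466, -0.725, -0.507]]
contact_force: [-0.5, 0.4, -0.9]
width: 62.8
```

Run:
```python
from pour import *
from h import *
show()
st=arm.observe();c=st['eef_rot']@cz;print('cupz',c)
for th in (60,0,):
    p,R=pose(-60,270,th,z0=195); go(R,p)
```

```text
base in tool [ -2.2625 -53.3669  81.4781] grasp [-1.7406341  -3.03583342 52.65950543]
t 10.65 q [-17.5  21.8 -33.1  14.5  57.2  81.3] p [529.9  36.8 170.9] w 62.8 F [-0.5  0.4 -0.9]
[[ 0.865  0.253  0.434]
 [-0.186 -0.641  0.745]
 [ 0.466 -0.725 -0.507]]
cupz [ 0.01133714 -0.92792028 -0.37260627]
shift [ 0.092 -0.26  -0.035] turn [-0.2501 -0.0729 -0.1244] deg 52.0 mm 55.6
shift [ 0.058 -0.415  0.123] turn [-0.5385 -0.1566 -0.2691] deg 112.0 mm 87.3
```

>>> {"api": "apply_moves", "payload": {
  "rows": [
    [[0.02, -0.06, -0.03], [-0.04, -0.012, -0.02], -0.2],
    [[0.035, -0.1, -0.04], [-0.085, -0.025, -0.042], -0.2],
    [[0.055, -0.15, -0.04], [-0.13, -0.038, -0.065], -0.2],
    [[0.07, -0.2, -0.04], [-0.17, -0.05, -0.085], -0.2],
    [[0.08, -0.23, -0.037], [-0.21, -0.061, -0.105], -0.2],
    [[0.092, -0.26, -0.035], [-0.25, -0.073, -0.124], -0.2],
    [[0.09, -0.29, -0.01], [-0.295, -0.086, -0.147], -0.2],
    [[0.085, -0.32, 0.02], [-0.34, -0.099, -0.17], -0.2],
    [[0.08, -0.345, 0.05], [-0.385, -0.112, -0.192], -0.2],
    [[0.075, -0.37, 0.07], [-0.43, -0.125, -0.215], -0.2],
    [[0.067, -0.39, 0.1], [-0.475, -0.138, -0.237], -0.2],
    [[0.06, -0.41, 0.12], [-0.515, -0.15, -0.257], -0.2]
  ]
}}

```text
clock: 11.85
ee_pos: [530.0, 106.6, 224.7]
eef_rot: [[0.865, 0.25, 0.435], [0.495, -0.562, -0.662], [0.079, 0.789, -0.61]]
contact_force: [-0.5, -0.8, -2.8]
width: 63.5
```

Run:
```python
from pour import *
from h import *
show()
for n in ("scene","top"): cv2.imwrite(f"pics/{n}8.png",arm.snapshot(n)[:,:,::-1])
st=arm.observe();c=st['eef_rot']@cz;print('cupz',c)
R=toolR(-60,30,-1)
go(R,st['ee_pos']+[0,0,-0])
go(toolR(-40,30,-1),(496.7,-119.8,206.5))
t=cv2.imread('pics/top8.png');s=cv2.imread('pics/scene8.png')
cv2.imwrite('pics/c8.png',np.hstack([cv2.resize(t[170:270,230:350],None,fx=3.3,fy=3.3,interpolation=2),cv2.resize(s[160:260,300:420],None,fx=3.3,fy=3.3,interpolation=2)]))
```

```text
base in tool [ -2.2625 -53.3669  81.4781] grasp [-1.7406341  -3.03583342 52.65950543]
t 11.85 q [ 31.1  21.6 -16.   49.6 -52.4  92.2] p [530.  106.6 224.7] w 63.5 F [-0.5 -0.8 -2.8]
[[ 0.865  0.25   0.435]
 [ 0.495 -0.562 -0.662]
 [ 0.079  0.789 -0.61 ]]
cupz [ 0.01625482 -0.15532678  0.9877294 ]
shift [0. 0. 0.] turn [-0.0444 -0.0127 -0.0195] deg 9.0 mm 0.0
shift [-0.713  0.541  0.726] turn [-0.0399  0.0795 -0.0815] deg 21.7 mm 230.5
```

View pics/c8.png

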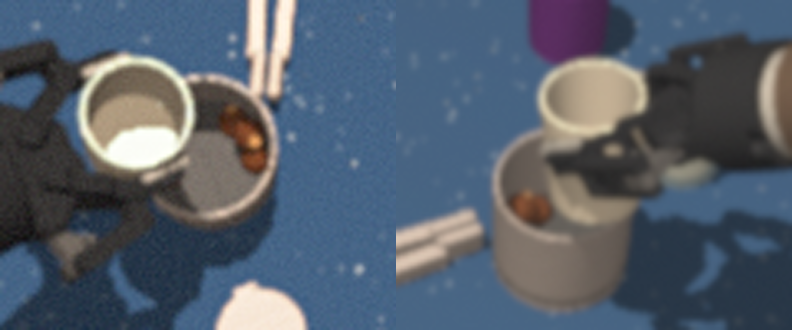

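The cup is empty. At least three nuts are visible in the tin at crop (245,140), and I'll count again once the view is clear. Now I'll return the cup.

>>> {"api": "apply_moves", "payload": {
  "rows": [
    [[0, 0, 0], [-0.022, -0.006, -0.01], -0.2],
    [[-0.09, 0.07, 0.09], [-0.042, 0.005, -0.025], -0.2],
    [[-0.2, 0.15, 0.2], [-0.041, 0.02, -0.04], -0.2],
    [[-0.32, 0.24, 0.32], [-0.04, 0.035, -0.05], -0.2],
    [[-0.44, 0.33, 0.45], [-0.04, 0.05, -0.06], -0.2],
    [[-0.55, 0.42, 0.56], [-0.04, 0.063, -0.07], -0.2],
    [[-0.65, 0.49, 0.66], [-0.04, 0.075, -0.078], -0.2],
    [[-0.71, 0.54, 0.725], [-0.04, 0.08, -0.082], -0.2],
    [[-0.71, 0.54, 0.725], [-0.04, 0.08, -0.082], -0.2]
  ]
}}

```text
clock: 12.85
ee_pos: [494.5, -122.5, 206.7]
eef_rot: [[0.645, 0.382, 0.662], [0.764, -0.323, -0.558], [0.001, 0.866, -0.5]]
contact_force: [0.0, 0.4, -2.0]
width: 62.9
```

Run:
```python
from h import *
show()
go(toolR(-80,30,-1),(528.4,-230,206.5))
```

```text
t 12.85 q [  1.1   8.7 -54.  -25.3 -34.8  23.7] p [ 494.5 -122.5  206.7] w 62.9 F [ 0.   0.4 -2. ]
[[ 0.645  0.382  0.662]
 [ 0.764 -0.323 -0.558]
 [ 0.001  0.866 -0.5  ]]
shift [-0.301  0.237  0.413] turn [ 0.     -0.1918  0.1105] deg 39.8 mm 112.7
```

>>> {"api": "apply_moves", "payload": {
  "rows": [
    [[-0.05, 0.04, 0.07], [0, -0.032, 0.018], -0.2],
    [[-0.1, 0.08, 0.14], [0, -0.064, 0.037], -0.2],
    [[-0.15, 0.12, 0.21], [0, -0.096, 0.055], -0.2],
    [[-0.2, 0.16, 0.28], [0, -0.128, 0.074], -0.2],
    [[-0.25, 0.2, 0.35], [0, -0.16, 0.092], -0.2],
    [[-0.3, 0.237, 0.413], [0, -0.192, 0.111], -0.2],
    [[-0.3, 0.237, 0.413], [0, -0.192, 0.111], -0.2]
  ]
}}

```text
clock: 13.55
ee_pos: [531.9, -230.0, 208.0]
eef_rot: [[0.985, 0.082, 0.151], [0.172, -0.494, -0.852], [0.005, 0.866, -0.501]]
contact_force: [0.3, 1.0, -1.2]
width: 62.9
```

Run:
```python
from h import *
show()
go(toolR(-80,30,-1),(528.5,-230.2,87.5))
```

```text
t 13.55 q [ -3.8  22.1 -24.8  20.6 -57.2  64. ] p [ 531.9 -230.   208. ] w 62.9 F [ 0.3  1.  -1.2]
[[ 0.985  0.082  0.151]
 [ 0.172 -0.494 -0.852]
 [ 0.005  0.866 -0.501]]
shift [-0.02  -0.522  0.3  ] turn [-0.0003 -0.0003 -0.0015] deg 0.3 mm 120.5
```

>>> {"api": "apply_moves", "payload": {
  "rows": [
    [[0, -0.1, 0.058], [0, 0, 0], -0.2],
    [[-0.01, -0.22, 0.127], [0, 0, 0], -0.2],
    [[-0.02, -0.34, 0.195], [0, 0, 0], -0.2],
    [[-0.02, -0.43, 0.247], [0, 0, 0], -0.2],
    [[-0.02, -0.49, 0.282], [0, 0, 0], -0.2],
    [[-0.02, -0.515, 0.297], [0, 0, 0], -0.2],
    [[-0.02, -0.522, 0.301], [0, 0, 0], -0.2],
    [[-0.02, -0.524, 0.302], [0, 0, 0], -0.2]
  ]
}}

```text
clock: 14.35
ee_pos: [529.0, -230.0, 87.8]
eef_rot: [[0.985, 0.081, 0.153], [0.173, -0.494, -0.852], [0.006, 0.866, -0.501]]
contact_force: [-0.5, -0.8, -1.5]
width: 62.9
```

Run:
```python
from h import *
show()
```

```text
t 14.35 q [ -3.9  34.6 -30.    2.7 -57.1  63.9] p [ 529.  -230.    87.8] w 62.9 F [-0.5 -0.8 -1.5]
[[ 0.985  0.081  0.153]
 [ 0.173 -0.494 -0.852]
 [ 0.006  0.866 -0.501]]
```

>>> {"api": "apply_moves", "payload": {
  "rows": [
    [[0, -0.004, 0.003], [0, 0, 0], -0.2],
    [[0, -0.007, 0.004], [0, 0, 0], -0.2],
    [[0, -0.007, 0.004], [0, 0, 0], -0.2]
  ]
}}

```text
clock: 14.65
ee_pos: [529.6, -230.0, 87.1]
eef_rot: [[0.985, 0.079, 0.154], [0.173, -0.494, -0.852], [0.009, 0.866, -0.5]]
contact_force: [0.3, 0.5, 0.6]
width: 63.3
```

>>> {"api": "apply_moves", "payload": {
  "rows": [
    [[0, -0.005, 0.003], [0, 0, 0], -0.2],
    [[0, -0.008, 0.005], [0, 0, 0], -0.2],
    [[0, -0.008, 0.005], [0, 0, 0], -0.2]
  ]
}}

```text
clock: 14.95
ee_pos: [529.8, -230.3, 86.9]
eef_rot: [[0.985, 0.077, 0.154], [0.172, -0.491, -0.854], [0.01, 0.868, -0.497]]
contact_force: [-3.6, 4.6, 7.5]
width: 63.0
```

The cup is down (7.5 N). I'll open and back off along the tool.

>>> {"api": "apply_moves", "payload": {
  "rows": [
    [[0, 0, 0], [0, 0, 0], 1],
    [[0, 0, 0], [0, 0, 0], 1],
    [[0, 0, 0], [0, 0, 0], 1],
    [[0, 0, 0], [0, 0, 0], 1],
    [[0, 0, 0], [0, 0, 0], 1],
    [[0, 0, 0], [0, 0, 0], 1]
  ]
}}

```text
clock: 15.55
ee_pos: [529.7, -230.3, 86.7]
eef_rot: [[0.985, 0.078, 0.154], [0.172, -0.491, -0.854], [0.009, 0.868, -0.497]]
contact_force: [-0.3, -0.1, 0.3]
width: 85.4
```

Run:
```python
from h import *
show()
t=arm.snapshot('top')[:,:,::-1]
cv2.imwrite('pics/c9.png',cv2.resize(t[170:270,230:470],None,fx=3.3,fy=3.3,interpolation=2))
```

```text
t 15.55 q [ -3.8  34.8 -30.    2.2 -57.3  63.9] p [ 529.7 -230.3   86.7] w 85.4 F [-0.3 -0.1  0.3]
[[ 0.985  0.078  0.154]
 [ 0.172 -0.491 -0.854]
 [ 0.009  0.868 -0.497]]
```

View pics/c9.png

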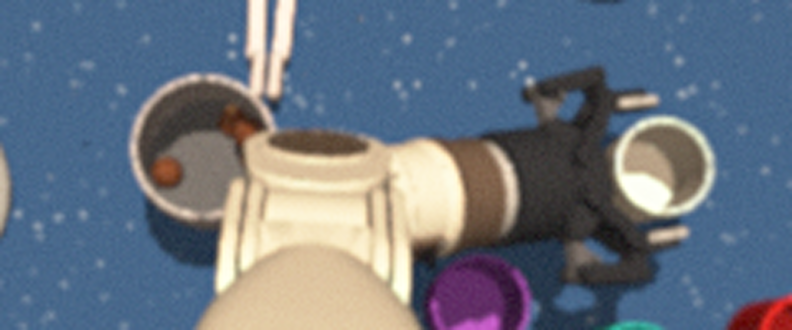

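The cup stands upright and released at crop (663,167), and the nuts are in the tin. I'll retreat.

>>> {"api": "apply_moves", "payload": {
  "rows": [
    [[0, 0, -0.12], [0, 0, 0], 1],
    [[0, 0, -0.25], [0, 0, 0], 1],
    [[0, 0, -0.4], [0, 0, 0], 1],
    [[0, 0, -0.5], [0, 0, 0], 1],
    [[0, 0.3, -0.7], [0, 0, 0], 1],
    [[0, 0.5, -0.8], [0, 0, 0], 1],
    [[0, 0.6, -0.85], [0, 0, 0], 1],
    [[0, 0.6, -0.85], [0, 0, 0], 1]
  ]
}}

```text
clock: 16.4
ee_pos: [515.3, -143.9, 281.9]
eef_rot: [[0.985, 0.067, 0.16], [0.172, -0.491, -0.854], [0.022, 0.869, -0.495]]
contact_force: [1.6, 0.6, 0.6]
width: 85.4
```

Run:
```python
from h import *
from kin import ik,fk,LO,HI
show()
st=arm.observe()
# tool-down grasp at lids: choose jaw dir; x tangential/radial options
import numpy as np
p=np.array([528.7,259.2,280]);
for ax in (26,-64,116,-154):
    a=np.radians(ax);x=np.array([np.cos(a),np.sin(a),0]);z=np.array([0,0,-1.]);R=np.c_[x,np.cross(z,x),z]
    q,e=ik(p,R,[26,20,10,80,0,(26-ax)+90]);print(ax,np.round(q,1),round(e,2));go(R,p)
```

```text
t 16.4 q [  6.4  16.7 -18.   47.8 -60.1  82.8] p [ 515.3 -143.9  281.9] w 85.4 F [1.6 0.6 0.6]
[[ 0.985  0.067  0.16 ]
 [ 0.172 -0.491 -0.854]
 [ 0.022  0.869 -0.495]]
26 [26.1 24.6 12.  77.5  0.  90.1] 0.0
shift [ 0.413 -0.993 -1.706] turn [ 0.3339  0.0408 -0.0845] deg 62.4 mm 403.3
-64 [ 26.1  24.6  12.   77.5  -0.  180.1] 0.0
shift [ 0.413 -0.993 -1.706] turn [ 0.2814 -0.2201  0.3663] deg 92.1 mm 403.3
116 [26.1 24.6 12.  77.5 -0.   0.1] 0.0
shift [ 0.413 -0.993 -1.706] turn [ 0.2369  0.3027 -0.5307] deg 117.9 mm 403.3
-154 [ 26.1  24.6  12.   77.5  -0.  270.1] 0.0
shift [ 0.413 -0.993 -1.706] turn [ 0.0564 -0.4624  0.7926] deg 165.5 mm 403.3
```

Run:
```python
from h import *
z=np.array([0,0,-1.]);x=np.array([1,0,0.]);R=np.c_[x,np.cross(z,x),z]
go(R,(528,20,300))
```

```text
shift [ 0.206 -0.319 -0.735] turn [ 0.3338 -0.0353  0.0463] deg 61.0 mm 165.4
```

>>> {"api": "apply_moves", "payload": {
  "rows": [
    [[0.206, -0.319, -0.735], [0.334, -0.035, 0.046], 1],
    [[0.206, -0.319, -0.735], [0.334, -0.035, 0.046], 1],
    [[0.206, -0.319, -0.735], [0.334, -0.035, 0.046], 1],
    [[0.206, -0.319, -0.735], [0.334, -0.035, 0.046], 1],
    [[0.206, -0.319, -0.735], [0.334, -0.035, 0.046], 1],
    [[0.206, -0.319, -0.735], [0.334, -0.035, 0.046], 1],
    [[0.206, -0.319, -0.735], [0.334, -0.035, 0.046], 1],
    [[0.206, -0.319, -0.735], [0.334, -0.035, 0.046], 1],
    [[0.206, -0.319, -0.735], [0.334, -0.035, 0.046], 1]
  ]
}}

```text
clock: 17.3
ee_pos: [527.8, 19.0, 299.3]
eef_rot: [[1.0, -0.001, -0.001], [-0.001, -1.0, -0.001], [-0.001, 0.001, -1.0]]
contact_force: [-0.1, 0.4, -0.0]
width: 85.5
```

Run:
```python
from h import *
show()
z=np.array([0,0,-1.]);x=np.array([1,0,0.]);R=np.c_[x,np.cross(z,x),z]
go(R,(528.8,200,260));go(R,(528.8,259.2,200))
```

```text
t 17.3 q [ 2.1 17.1  4.1 77.  -0.1 92.1] p [527.8  19.  299.3] w 85.5 F [-0.1  0.4 -0. ]
[[ 1.    -0.001 -0.001]
 [-0.001 -1.    -0.001]
 [-0.001  0.001 -1.   ]]
shift [ 0.005 -0.905  0.195] turn [ 0.0004  0.0003 -0.0002] deg 0.1 mm 185.2
shift [ 0.005 -1.202  0.495] turn [ 0.0004  0.0003 -0.0002] deg 0.1 mm 259.9
```

>>> {"api": "apply_moves", "payload": {
  "rows": [
    [[0, -0.25, 0.05], [0, 0, 0], 0.2],
    [[0, -0.5, 0.1], [0, 0, 0], 0.2],
    [[0.005, -0.75, 0.15], [0, 0, 0], 0.2],
    [[0.005, -0.95, 0.2], [0, 0, 0], 0.2],
    [[0.005, -1.0, 0.3], [0, 0, 0], 0.2],
    [[0.005, -1.0, 0.35], [0, 0, 0], 0.2],
    [[0.005, -1.0, 0.35], [0, 0, 0], 0.2]
  ]
}}

```text
clock: 18.0
ee_pos: [527.1, 218.9, 226.5]
eef_rot: [[1.0, 0.001, -0.006], [0.001, -1.0, -0.005], [-0.006, 0.005, -1.0]]
contact_force: [-0.7, -0.2, 0.6]
width: 51.2
```

Run:
```python
from h import *
show()
for n in ("scene","top"): cv2.imwrite(f"pics/{n}10.png",arm.snapshot(n)[:,:,::-1])
t=cv2.imread('pics/top10.png');s=cv2.imread('pics/scene10.png')
cv2.imwrite('pics/c10.png',np.hstack([cv2.resize(t[165:265,240:360],None,fx=3.3,fy=3.3,interpolation=2),cv2.resize(s[180:280,300:420],None,fx=3.3,fy=3.3,interpolation=2)]))
z=np.array([0,0,-1.]);x=np.array([1,0,0.]);R=np.c_[x,np.cross(z,x),z]
go(R,(528.8,259.2,160))
```

```text
t 18.0 q [ 2.260e+01  2.440e+01  3.700e+00  6.970e+01 -1.000e-01  1.125e+02] p [527.1 218.9 226.5] w 51.2 F [-0.7 -0.2  0.6]
[[ 1.     0.001 -0.006]
 [ 0.001 -1.    -0.005]
 [-0.006  0.005 -1.   ]]
shift [ 0.001 -0.206  0.344] turn [ 0.0008  0.0005 -0.0004] deg 0.2 mm 80.2
```

View pics/c10.png

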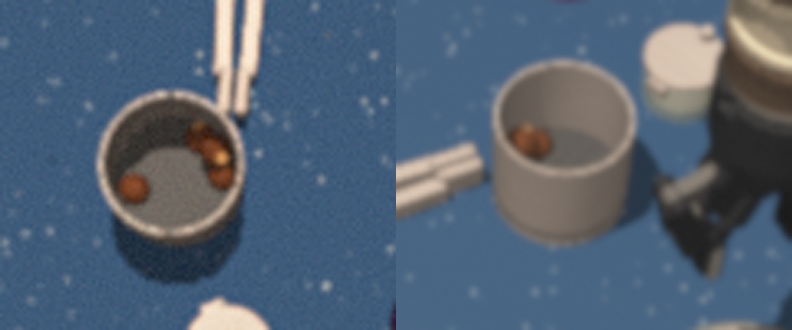

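View pics/scene10.png

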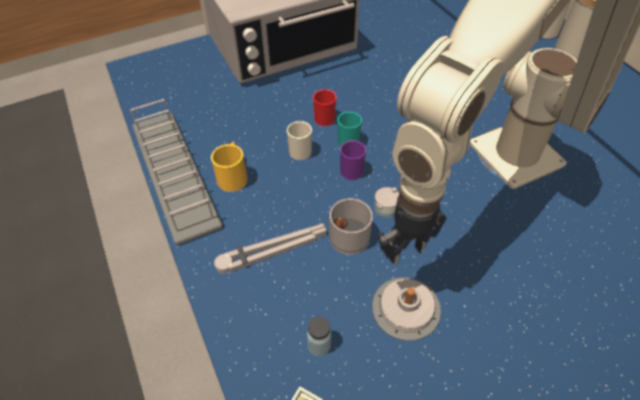

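All four nuts are in the tin (crop: one at (133,187), three around (212,155)), and the cup stands at scene (300,140). Now I'll descend on the knob.

>>> {"api": "apply_moves", "payload": {
  "rows": [
    [[0, -0.1, 0.1], [0, 0, 0], 0.2],
    [[0.001, -0.206, 0.2], [0.001, 0, 0], 0.2],
    [[0.001, -0.206, 0.3], [0.001, 0, 0], 0.2],
    [[0.001, -0.206, 0.34], [0.001, 0, 0], 0.2],
    [[0.001, -0.206, 0.34], [0.001, 0, 0], 0.2]
  ]
}}

```text
clock: 18.6
ee_pos: [528.7, 257.9, 160.5]
eef_rot: [[1.0, -0.003, -0.003], [-0.003, -1.0, -0.001], [-0.003, 0.001, -1.0]]
contact_force: [0.9, 0.0, 0.7]
width: 51.0
```

Run:
```python
from h import *
show()
z=np.array([0,0,-1.]);x=np.array([1,0,0.]);R=np.c_[x,np.cross(z,x),z]
go(R,(528.8,259.2,131))
for n in ("scene","top"): cv2.imwrite(f"pics/{n}11.png",arm.snapshot(n)[:,:,::-1])
t=cv2.imread('pics/top11.png');s=cv2.imread('pics/scene11.png')
cv2.imwrite('pics/c11.png',np.hstack([cv2.resize(t[170:280,140:260],None,fx=3.3,fy=3.3,interpolation=2),cv2.resize(s[250:360,350:470],None,fx=3.3,fy=3.3,interpolation=2)]))
```

```text
t 18.6 q [ 26.   29.2   0.9  61.9   0.  116.2] p [528.7 257.9 160.5] w 51.0 F [0.9 0.  0.7]
[[ 1.    -0.003 -0.003]
 [-0.003 -1.    -0.001]
 [-0.003  0.001 -1.   ]]
shift [ 0.001 -0.006  0.147] turn [ 0.0002  0.0009 -0.0009] deg 0.2 mm 29.5
```

View pics/c11.png

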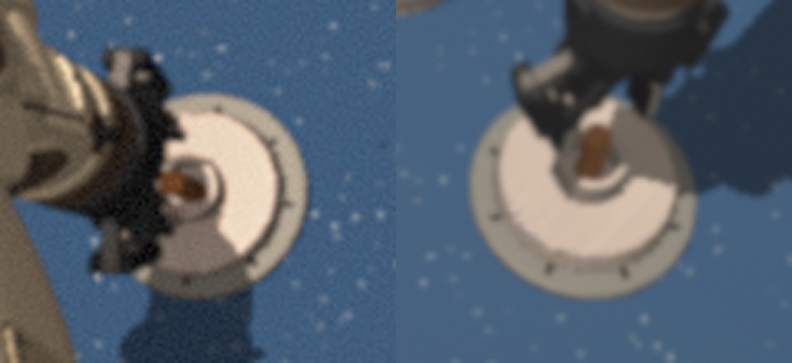

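>>> {"api": "apply_moves", "payload": {
  "rows": [
    [[0.001, -0.005, 0.08], [0, 0.001, 0], 0.2],
    [[0.001, -0.006, 0.13], [0, 0.001, 0], 0.2],
    [[0.001, -0.006, 0.147], [0, 0.001, 0], 0.2],
    [[0.001, -0.006, 0.147], [0, 0.001, 0], 0.2]
  ]
}}

```text
clock: 19.1
ee_pos: [529.7, 259.4, 132.6]
eef_rot: [[1.0, -0.003, 0.003], [-0.003, -1.0, 0.001], [0.003, -0.001, -1.0]]
contact_force: [0.1, -0.2, -0.4]
width: 51.1
```

>>> {"api": "apply_moves", "payload": {
  "rows": [
    [[0, 0, 0], [0, 0, 0], -0.3],
    [[0, 0, 0], [0, 0, 0], -0.5],
    [[0, 0, 0], [0, 0, 0], -0.8],
    [[0, 0, 0], [0, 0, 0], -1],
    [[0, 0, 0], [0, 0, 0], -1],
    [[0, 0, 0], [0, 0, 0], -1],
    [[0, 0, 0], [0, 0, 0], -1]
  ],
  "newtons": 50
}}

```text
clock: 19.8
ee_pos: [529.7, 259.6, 133.0]
eef_rot: [[1.0, -0.003, 0.003], [-0.003, -1.0, 0.001], [0.003, -0.001, -1.0]]
contact_force: [-2.7, -0.3, 3.5]
width: 16.4
```

Run:
```python
from h import *
show()
for n in ("scene","top"): cv2.imwrite(f"pics/{n}12.png",arm.snapshot(n)[:,:,::-1])
t=cv2.imread('pics/top12.png');s=cv2.imread('pics/scene12.png')
cv2.imwrite('pics/c12.png',np.hstack([cv2.resize(t[170:280,140:260],None,fx=3.3,fy=3.3,interpolation=2),cv2.resize(s[250:360,350:470],None,fx=3.3,fy=3.3,interpolation=2)]))
```

```text
t 19.8 q [ 26.1  30.7  -1.1  58.   -0.  116.3] p [529.7 259.6 133. ] w 16.4 F [-2.7 -0.3  3.5]
[[ 1.    -0.003  0.003]
 [-0.003 -1.     0.001]
 [ 0.003 -0.001 -1.   ]]
```

View pics/c12.png

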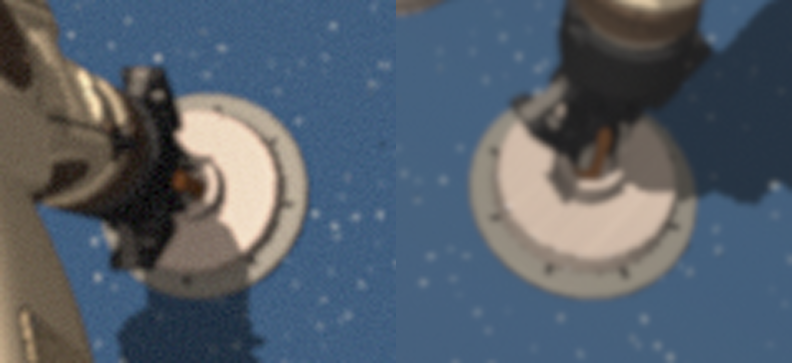

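The grip holds the knob (16.4 mm reading; the cup also read about 1.7 mm small). Lifting.

>>> {"api": "apply_moves", "payload": {
  "rows": [
    [[0, 0, -0.05], [0, 0, 0], -1],
    [[0, 0, -0.12], [0, 0, 0], -1],
    [[0, 0, -0.25], [0, 0, 0], -1],
    [[0, 0, -0.38], [0, 0, 0], -1],
    [[0, 0, -0.5], [0, 0, 0], -1],
    [[0, 0, -0.58], [0, 0, 0], -1],
    [[0, 0, -0.6], [0, 0, 0], -1],
    [[0, 0, -0.6], [0, 0, 0], -1]
  ]
}}

```text
clock: 20.7
ee_pos: [529.5, 259.4, 253.1]
eef_rot: [[1.0, -0.003, 0.003], [-0.003, -1.0, 0.001], [0.003, -0.001, -1.0]]
contact_force: [0.1, -0.5, -2.9]
width: 16.5
```

Run:
```python
from h import *
show()
for n in ("scene","top"): cv2.imwrite(f"pics/{n}13.png",arm.snapshot(n)[:,:,::-1])
z=np.array([0,0,-1.]);x=np.array([1,0,0.]);R=np.c_[x,np.cross(z,x),z]
go(R,(550.2,39.3,253))
```

```text
t 20.7 q [ 26.1  25.2   9.   73.6  -0.  116.3] p [529.5 259.4 253.1] w 16.5 F [ 0.1 -0.5 -2.9]
[[ 1.    -0.003  0.003]
 [-0.003 -1.     0.001]
 [ 0.003 -0.001 -1.   ]]
shift [ 0.11   1.099 -0.007] turn [ 0.     -0.0002 -0.0009] deg 0.2 mm 220.9
```

View pics/scene13.png

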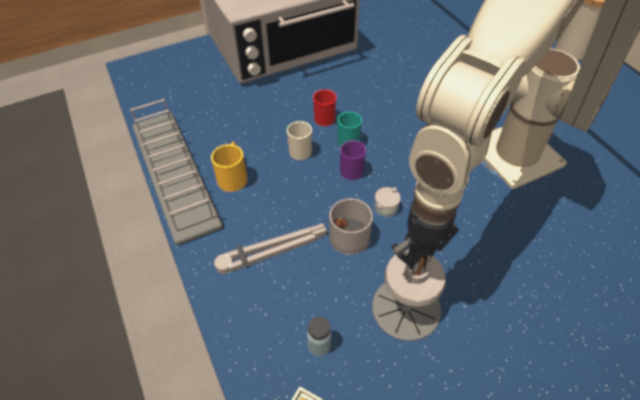

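Both lids hang together at scene (416,277), trivet empty. I'll carry them to the tin.

>>> {"api": "apply_moves", "payload": {
  "rows": [
    [[0.005, 0.05, 0], [0, 0, 0], -1],
    [[0.015, 0.13, 0], [0, 0, 0], -1],
    [[0.025, 0.24, 0], [0, 0, 0], -1],
    [[0.035, 0.36, 0], [0, 0, -0.001], -1],
    [[0.05, 0.48, 0], [0, 0, -0.001], -1],
    [[0.06, 0.6, 0], [0, 0, -0.001], -1],
    [[0.07, 0.72, 0], [0, 0, -0.001], -1],
    [[0.085, 0.84, 0], [0, 0, -0.001], -1],
    [[0.095, 0.94, 0], [0, 0, -0.001], -1],
    [[0.1, 1.0, 0], [0, 0, -0.001], -1],
    [[0.1, 1.0, 0], [0, 0, -0.001], -1]
  ]
}}

```text
clock: 21.9
ee_pos: [548.0, 56.8, 251.3]
eef_rot: [[1.0, -0.003, -0.0], [-0.003, -1.0, -0.001], [-0.0, 0.001, -1.0]]
contact_force: [-1.1, 0.1, -3.2]
width: 16.7
```

Run:
```python
from h import *
show()
z=np.array([0,0,-1.]);x=np.array([1,0,0.]);R=np.c_[x,np.cross(z,x),z]
go(R,(550.2,39.3,225))
```

```text
t 21.9 q [ 5.9 21.1  2.5 71.4 -0.  96.1] p [548.   56.8 251.3] w 16.7 F [-1.1  0.1 -3.2]
[[ 1.    -0.003 -0.   ]
 [-0.003 -1.    -0.001]
 [-0.     0.001 -1.   ]]
shift [0.012 0.087 0.131] turn [ 0.0002  0.0001 -0.001 ] deg 0.2 mm 31.6
```

>>> {"api": "apply_moves", "payload": {
  "rows": [
    [[0.006, 0.04, 0.03], [0, 0, 0], -1],
    [[0.012, 0.087, 0.07], [0, 0, -0.001], -1],
    [[0.012, 0.087, 0.11], [0, 0, -0.001], -1],
    [[0.012, 0.087, 0.13], [0, 0, -0.001], -1],
    [[0.012, 0.087, 0.13], [0, 0, -0.001], -1]
  ]
}}

```text
clock: 22.4
ee_pos: [549.6, 39.8, 223.9]
eef_rot: [[1.0, 0.001, -0.003], [0.001, -1.0, -0.001], [-0.003, 0.001, -1.0]]
contact_force: [-0.0, 0.3, -2.4]
width: 15.9
```

Run:
```python
from h import *
show()
for n in ("scene","top"): cv2.imwrite(f"pics/{n}14.png",arm.snapshot(n)[:,:,::-1])
t=cv2.imread('pics/top14.png');s=cv2.imread('pics/scene14.png')
cv2.imwrite('pics/c14.png',np.hstack([cv2.resize(t[160:270,230:350],None,fx=3.3,fy=3.3,interpolation=2),cv2.resize(s[160:270,290:410],None,fx=3.3,fy=3.3,interpolation=2)]))
# tin re-measure from top10
from meas import *
t=cv2.imread('pics/top10.png')
b=hull(t,(292,215),25,'tin3',bright(135))
P=plane('top',b,90)[:,:2]
for i in range(8):
    c,r=circ(P); d=abs(np.hypot(*(P-c).T)-r); P=P[d<max(1.5,np.percentile(d,85))]
print('tin',c,r,len(P))
```

```text
t 22.4 q [ 4.2 22.3 -0.  67.9 -0.  94.1] p [549.6  39.8 223.9] w 15.9 F [-0.   0.3 -2.4]
[[ 1.     0.001 -0.003]
 [ 0.001 -1.    -0.001]
 [-0.003  0.001 -1.   ]]
tin [551.43031272  37.10426438] 47.225032745853056 188
```

View pics/c14.png

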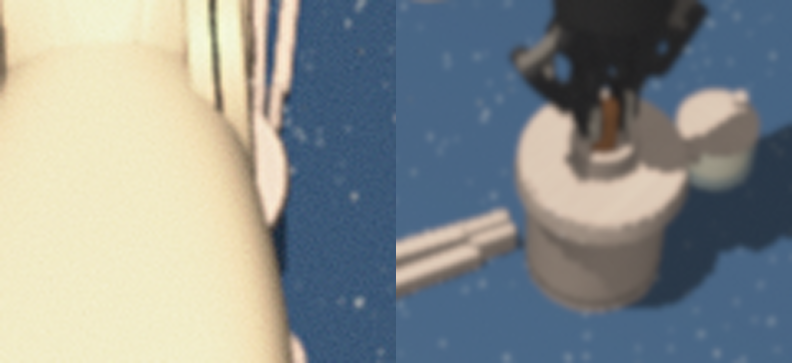

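Run:
```python
from meas import *
a=cv2.imread('pics/scene0.png',0).astype(np.float32);b=cv2.imread('pics/scene13.png',0).astype(np.float32)
w=(slice(195,258),slice(322,376))
h=cv2.createHanningWindow((54,63),cv2.CV_32F)
print('scene tin shift',cv2.phaseCorrelate(a[w],b[w],h))
a=cv2.imread('pics/top0.png',0).astype(np.float32);b=cv2.imread('pics/top10.png',0).astype(np.float32)
w=(slice(190,246),slice(264,320));h=cv2.createHanningWindow((56,56),cv2.CV_32F)
print('top tin shift',cv2.phaseCorrelate(a[w],b[w],h))
t=cv2.imread('pics/top10.png')
for v in (125,140,150,160):
    b=hull(t,(292,215),25,'x',bright(v)); P=plane('top',b,90)[:,:2]
    c0=np.array([550.3,39.4]); P=P[np.abs(np.hypot(*(P-c0).T)-50)<4]
    ang=np.degrees(np.arctan2(*(P-c0).T[::-1])); 
    for i in range(4):
        c,r=circ(P); d=abs(np.hypot(*(P-c).T)-r); P=P[d<1.8]
    print(v,np.round(c,1),round(r,1),len(P))
# lid in scene14: flat top z = 223.9-133+30=120.9 ; bottom visible tin foot
s=cv2.imread('pics/scene14.png')
for zz,c,r in ((121,(350,205),30),):
    for v in (150,165):
        b=hull(s,c,r,'l',bright(v)); P=plane('scene',b,zz)[:,:2]
        c0=np.array([549.6,39.8]);k=np.abs(np.hypot(*(P-c0).T)-59)<5;P=P[k]
        print('lid',v,[np.round(x,1) for x in circ(P)],len(P))
```

```text
scene tin shift ((0.020171197835189503, 0.09315716001464835), 0.6369922707478205)
top tin shift ((0.05611328641141711, -0.27160555925230057), 0.7213625319798788)
125 [550.2  39.6] 49.7 495
140 [550.3  39.6] 49.2 238
150 [550.3  39.5] 48.8 236
160 [555.2  34.4] 42.0 106
lid 150 [array([552.8,  42.4]), np.float64(57.3)] 260
lid 165 [array([552.2,  41.8]), np.float64(56.6)] 333
```

Run:
```python
from h import *
z=np.array([0,0,-1.]);x=np.array([1,0,0.]);R=np.c_[x,np.cross(z,x),z]
go(R,(550.7,39.7,212));go(R,(550.7,39.7,201))
```

```text
shift [0.002 0.001 0.065] turn [0.0002 0.0002 0.0002] deg 0.1 mm 13.1
shift [0.002 0.001 0.12 ] turn [0.0002 0.0002 0.0002] deg 0.1 mm 24.1
```

>>> {"api": "apply_moves", "payload": {
  "rows": [
    [[0.004, 0, 0.01], [0, 0, 0], -1],
    [[0.004, 0, 0.025], [0, 0, 0], -1],
    [[0.004, 0, 0.04], [0, 0, 0], -1],
    [[0.004, 0, 0.055], [0, 0, 0], -1],
    [[0.004, 0, 0.07], [0, 0, 0], -1],
    [[0.004, 0, 0.085], [0, 0, 0], -1],
    [[0.004, 0, 0.095], [0, 0, 0], -1],
    [[0.004, 0, 0.095], [0, 0, 0], -1]
  ]
}}

```text
clock: 23.3
ee_pos: [550.8, 39.8, 205.7]
eef_rot: [[1.0, 0.001, -0.001], [0.001, -1.0, -0.001], [-0.001, 0.001, -1.0]]
contact_force: [0.3, -1.0, -3.4]
width: 16.3
```

>>> {"api": "apply_moves", "payload": {
  "rows": [
    [[0.002, 0, 0.01], [0, 0, 0], -1],
    [[0.002, 0, 0.018], [0, 0, 0], -1],
    [[0.002, 0, 0.024], [0, 0, 0], -1],
    [[0.002, 0, 0.024], [0, 0, 0], -1]
  ]
}}

```text
clock: 23.7
ee_pos: [551.1, 39.8, 201.3]
eef_rot: [[1.0, 0.001, -0.001], [0.001, -1.0, -0.001], [-0.001, 0.001, -1.0]]
contact_force: [-1.0, -0.2, 0.0]
width: 16.2
```

>>> {"api": "apply_moves", "payload": {
  "rows": [
    [[0, 0, 0.004], [0, 0, 0], -1],
    [[0, 0, 0.006], [0, 0, 0], -1],
    [[0, 0, 0.006], [0, 0, 0], -1]
  ]
}}

```text
clock: 24.0
ee_pos: [551.3, 39.8, 201.0]
eef_rot: [[1.0, 0.001, 0.0], [0.001, -1.0, -0.001], [0.0, 0.001, -1.0]]
contact_force: [-2.4, -0.3, 5.3]
width: 16.0
```

Run:
```python
from h import *
show()
cv2.imwrite("pics/scene15.png",arm.snapshot('scene')[:,:,::-1])
s=cv2.imread('pics/scene15.png')
cv2.imwrite('pics/c15.png',cv2.resize(s[160:270,290:410],None,fx=4,fy=4,interpolation=2))
```

```text
t 24.0 q [ 4.1 23.4 -2.  64.7 -0.  94.1] p [551.3  39.8 201. ] w 16.0 F [-2.4 -0.3  5.3]
[[ 1.     0.001  0.   ]
 [ 0.001 -1.    -0.001]
 [ 0.     0.001 -1.   ]]
```

View pics/c15.png

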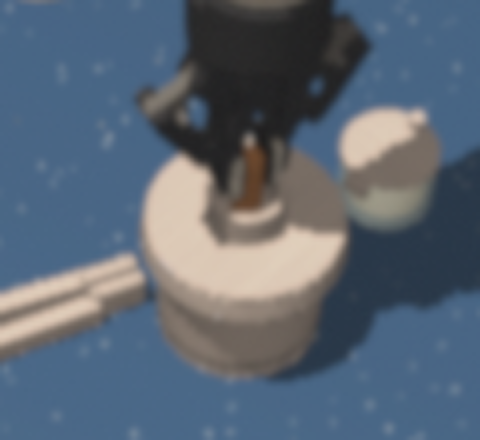

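The lids are seated: TCP height 201 as calculated, with 5 N of support. I'll let go.

>>> {"api": "apply_moves", "payload": {
  "rows": [
    [[0, 0, 0], [0, 0, 0], 0.4],
    [[0, 0, 0], [0, 0, 0], 0.4],
    [[0, 0, 0], [0, 0, 0], 0.4],
    [[0, 0, 0], [0, 0, 0], 0.4],
    [[0, 0, 0], [0, 0, 0], 0.4],
    [[0, 0, 0], [0, 0, 0], 0.4],
    [[0, 0, -0.1], [0, 0, 0], 0.4],
    [[0, 0, -0.2], [0, 0, 0], 0.4],
    [[0, 0, -0.3], [0, 0, 0], 0.4],
    [[0, 0, -0.4], [0, 0, 0], 0.4],
    [[0, 0, -0.4], [0, 0, 0], 0.4]
  ]
}}

```text
clock: 25.15
ee_pos: [552.8, 40.0, 284.1]
eef_rot: [[1.0, 0.001, 0.006], [0.001, -1.0, -0.0], [0.006, 0.0, -1.0]]
contact_force: [0.5, 0.2, 0.5]
width: 59.8
```

Run:
```python
from h import *
show()
for n in ("scene","top"): cv2.imwrite(f"pics/{n}16.png",arm.snapshot(n)[:,:,::-1])
t=cv2.imread('pics/top16.png');s=cv2.imread('pics/scene16.png')
cv2.imwrite('pics/c16.png',np.hstack([cv2.resize(t[160:270,230:350],None,fx=3.3,fy=3.3,interpolation=2),cv2.resize(s[160:270,290:410],None,fx=3.3,fy=3.3,interpolation=2)]))
print('exp pix scene knob top,lid edge',np.round(proj('scene',[(550.5,39.5,150),(550.5,39.5,98)]),1))
z=np.array([0,0,-1.]);x=np.array([1,0,0.]);R=np.c_[x,np.cross(z,x),z]
go(R,(550.8,39.6,171))
```

```text
t 25.15 q [ 4.1 20.2  6.2 75.6 -0.  94.1] p [552.8  40.  284.1] w 59.8 F [0.5 0.2 0.5]
[[ 1.     0.001  0.006]
 [ 0.001 -1.    -0.   ]
 [ 0.006  0.    -1.   ]]
exp pix scene knob top,lid edge [[352.3 198.9]
 [351.3 213.3]]
shift [-0.004  0.001  0.55 ] turn [ 0.0002 -0.0003  0.0002] deg 0.1 mm 110.1
```

View pics/c16.png

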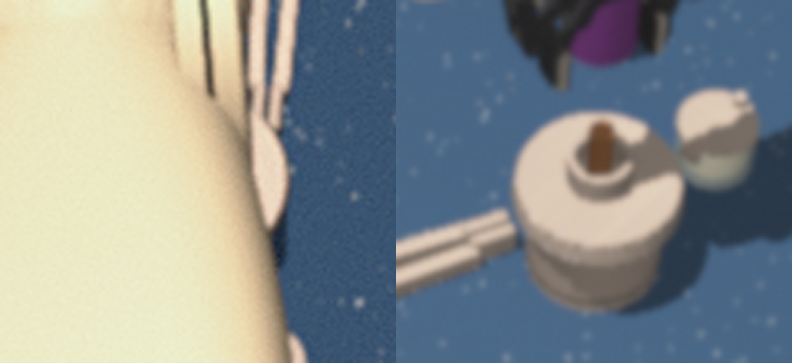

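The lids are seated and released. The knob top is at scene (352.1,199.4) against the expected (352.3,198.9), and the lid looks level. Now I'll go down to the collar.

>>> {"api": "apply_moves", "payload": {
  "rows": [
    [[-0.004, 0.001, 0.1], [0, 0, 0], 0.45],
    [[-0.004, 0.001, 0.22], [0, 0, 0], 0.45],
    [[-0.004, 0.001, 0.34], [0, 0, 0], 0.45],
    [[-0.004, 0.001, 0.42], [0, 0, 0], 0.45],
    [[-0.004, 0.001, 0.45], [0, 0, 0], 0.45],
    [[-0.004, 0.001, 0.45], [0, 0, 0], 0.45]
  ]
}}

```text
clock: 25.85
ee_pos: [549.6, 39.5, 189.1]
eef_rot: [[1.0, 0.001, -0.003], [0.001, -1.0, -0.001], [-0.003, 0.001, -1.0]]
contact_force: [0.6, -0.8, 0.9]
width: 62.0
```

Run:
```python
from h import *
show()
cv2.imwrite("pics/scene17.png",arm.snapshot('scene')[:,:,::-1])
s=cv2.imread('pics/scene17.png')
cv2.imwrite('pics/c17.png',cv2.resize(s[160:270,290:410],None,fx=4,fy=4,interpolation=2))
z=np.array([0,0,-1.]);x=np.array([1,0,0.]);R=np.c_[x,np.cross(z,x),z]
go(R,(550.8,39.6,171))
```

```text
t 25.85 q [ 4.1 23.9 -3.1 63.2 -0.  94.1] p [549.6  39.5 189.1] w 62.0 F [ 0.6 -0.8  0.9]
[[ 1.     0.001 -0.003]
 [ 0.001 -1.    -0.001]
 [-0.003  0.001 -1.   ]]
shift [ 0.002 -0.     0.097] turn [0.0002 0.0002 0.0002] deg 0.1 mm 19.4
```

View pics/c17.png

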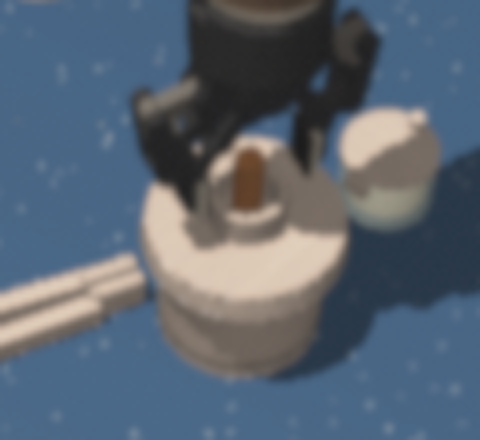

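>>> {"api": "apply_moves", "payload": {
  "rows": [
    [[0.004, 0, 0.03], [0, 0, 0], 0.45],
    [[0.004, 0, 0.06], [0, 0, 0], 0.45],
    [[0.004, 0, 0.08], [0, 0, 0], 0.45],
    [[0.004, 0, 0.085], [0, 0, 0], 0.45],
    [[0.004, 0, 0.085], [0, 0, 0], 0.45]
  ]
}}

```text
clock: 26.4
ee_pos: [551.0, 39.6, 173.2]
eef_rot: [[1.0, 0.001, -0.001], [0.001, -1.0, -0.001], [-0.001, 0.001, -1.0]]
contact_force: [0.3, -1.0, 0.5]
width: 61.9
```

>>> {"api": "apply_moves", "payload": {
  "rows": [
    [[0, 0, 0], [0, 0, 0], 0.3],
    [[0, 0, 0], [0, 0, 0], 0.15],
    [[0, 0, 0], [0, 0, 0], 0],
    [[0, 0, 0], [0, 0, 0], -0.2],
    [[0, 0, 0], [0, 0, 0], -0.2],
    [[0, 0, 0], [0, 0, 0], -0.2],
    [[0, 0, 0], [0, 0, 0], -0.2]
  ],
  "newtons": 40
}}

```text
clock: 27.1
ee_pos: [551.3, 39.6, 173.8]
eef_rot: [[1.0, 0.001, -0.0], [0.001, -1.0, -0.001], [-0.0, 0.001, -1.0]]
contact_force: [-0.5, 0.7, 4.5]
width: 44.0
```

Run:
```python
from h import *
show()
cv2.imwrite("pics/scene18.png",arm.snapshot('scene')[:,:,::-1])
s=cv2.imread('pics/scene18.png')
cv2.imwrite('pics/c18.png',cv2.resize(s[160:270,290:410],None,fx=4,fy=4,interpolation=2))
```

```text
t 27.1 q [ 4.1 24.7 -4.2 61.  -0.  94.1] p [551.3  39.6 173.8] w 44.0 F [-0.5  0.7  4.5]
[[ 1.     0.001 -0.   ]
 [ 0.001 -1.    -0.001]
 [-0.     0.001 -1.   ]]
```

View pics/c18.png

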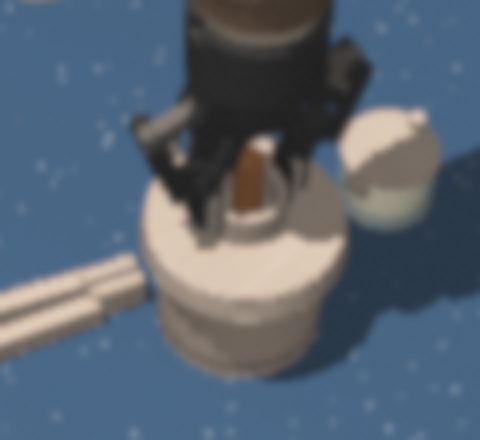

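The collar is held (44 mm reading for 46 mm). I'll lift slowly and straight.

>>> {"api": "apply_moves", "payload": {
  "rows": [
    [[0, 0, -0.015], [0, 0, 0], -0.2],
    [[0, 0, -0.035], [0, 0, 0], -0.2],
    [[0, 0, -0.06], [0, 0, 0], -0.2],
    [[0, 0, -0.09], [0, 0, 0], -0.2],
    [[0, 0, -0.12], [0, 0, 0], -0.2],
    [[0, 0, -0.15], [0, 0, 0], -0.2],
    [[0, 0, -0.15], [0, 0, 0], -0.2]
  ]
}}

```text
clock: 27.85
ee_pos: [552.0, 39.6, 205.0]
eef_rot: [[1.0, 0.001, 0.002], [0.001, -1.0, -0.0], [0.002, 0.0, -1.0]]
contact_force: [0.2, 0.6, -1.4]
width: 43.7
```

Run:
```python
from h import *
show()
cv2.imwrite("pics/scene19.png",arm.snapshot('scene')[:,:,::-1])
s=cv2.imread('pics/scene19.png')
cv2.imwrite('pics/c19.png',cv2.resize(s[160:270,290:410],None,fx=4,fy=4,interpolation=2))
```

```text
t 27.85 q [ 4.1 23.2 -1.6 65.1 -0.  94.1] p [552.   39.6 205. ] w 43.7 F [ 0.2  0.6 -1.4]
[[ 1.     0.001  0.002]
 [ 0.001 -1.    -0.   ]
 [ 0.002  0.    -1.   ]]
```

View pics/c19.png

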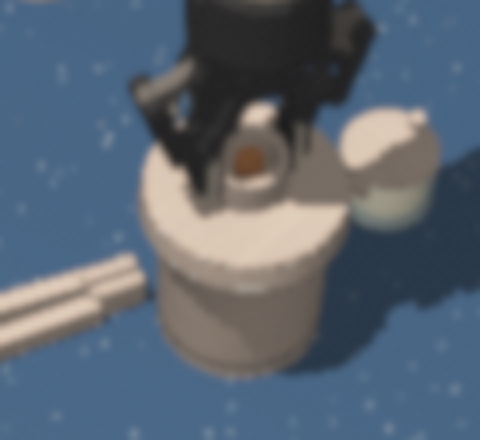

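Only the outer lid is coming up: 1.4 N hanging, with the knob sinking into the collar at (247,162). I'll continue up.

>>> {"api": "apply_moves", "payload": {
  "rows": [
    [[-0.002, 0, -0.04], [0, 0, 0], -0.2],
    [[-0.003, 0, -0.1], [0, 0, 0], -0.2],
    [[-0.004, 0, -0.17], [0, 0, 0], -0.2],
    [[-0.004, 0, -0.25], [0, 0, 0], -0.2],
    [[-0.004, 0, -0.32], [0, 0, 0], -0.2],
    [[-0.004, 0, -0.37], [0, 0, 0], -0.2],
    [[-0.004, 0, -0.4], [0, 0, 0], -0.2],
    [[-0.004, 0, -0.4], [0, 0, 0], -0.2],
    [[-0.004, 0, -0.4], [0, 0, 0], -0.2],
    [[-0.004, 0, -0.4], [0, 0, 0], -0.2]
  ]
}}

```text
clock: 28.9
ee_pos: [550.4, 39.6, 283.6]
eef_rot: [[1.0, 0.001, -0.0], [0.001, -1.0, -0.001], [-0.0, 0.001, -1.0]]
contact_force: [-0.1, 0.1, -1.7]
width: 43.7
```

Run:
```python
from h import *
show()
cv2.imwrite("pics/scene20.png",arm.snapshot('scene')[:,:,::-1])
cv2.imwrite("pics/top20.png",arm.snapshot('top')[:,:,::-1])
s=cv2.imread('pics/scene20.png')
cv2.imwrite('pics/c20.png',np.hstack([cv2.resize(s[130:270,290:410],None,fx=4,fy=4,interpolation=2),cv2.resize(s[80:220,200:280],None,fx=4,fy=4,interpolation=2)]))
print(proj('scene',[(550.5,39.5,150),(550.5,39.5,94)]))
```

```text
t 28.9 q [ 4.1 20.2  6.1 75.9 -0.  94.1] p [550.4  39.6 283.6] w 43.7 F [-0.1  0.1 -1.7]
[[ 1.     0.001 -0.   ]
 [ 0.001 -1.    -0.001]
 [-0.     0.001 -1.   ]]
[[352.28104992 198.94833282]
 [351.17946468 214.3847332 ]]
```

View pics/c20.png

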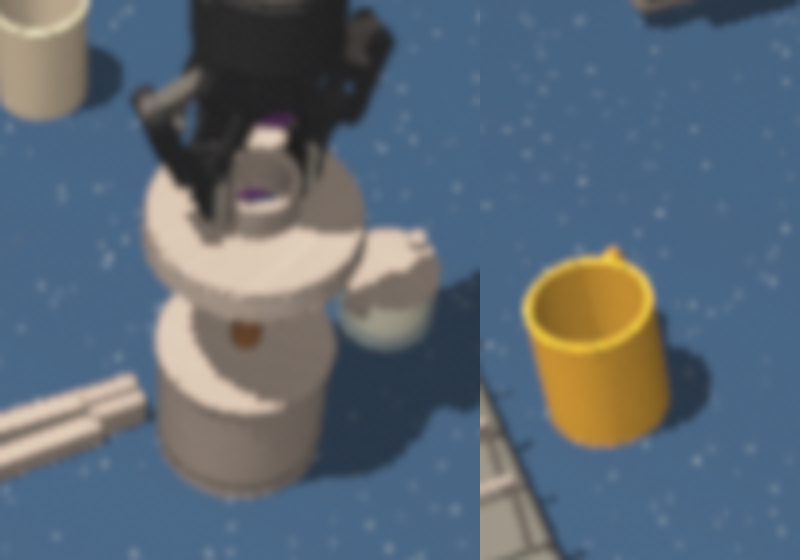

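View pics/scene20.png

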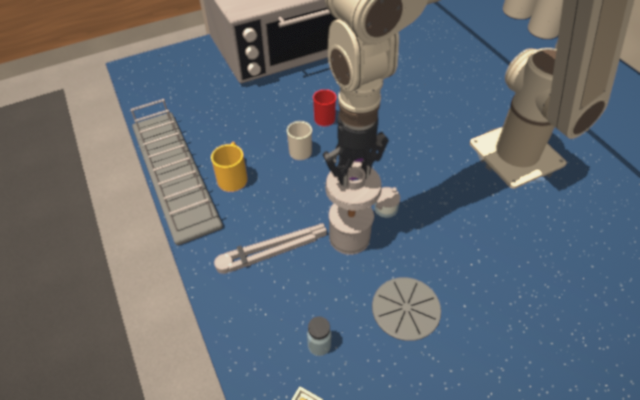

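View pics/top20.png

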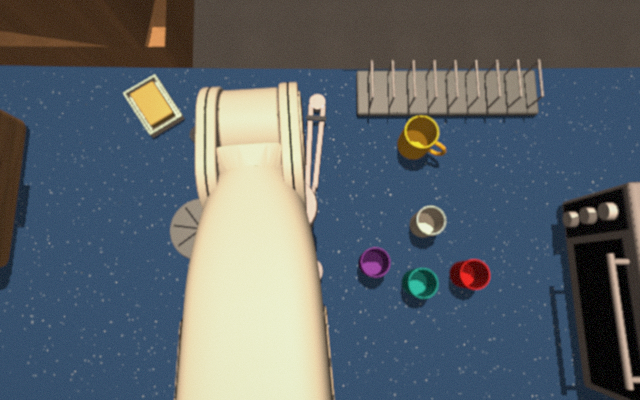

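The outer lid is held level at scene (353,185), lower edge about 188 mm high. The inner lid is seated with its knob visible at crop (245,333), and the cup is upright at (300,140). I'll let it settle, then hand in.

>>> {"api": "apply_moves", "payload": {
  "rows": [
    [[0, 0, 0], [0, 0, 0], -0.2],
    [[0, 0, 0], [0, 0, 0], -0.2],
    [[0, 0, 0], [0, 0, 0], -0.2]
  ]
}}

```text
clock: 29.3
ee_pos: [550.4, 39.6, 283.5]
eef_rot: [[1.0, 0.001, -0.001], [0.001, -1.0, -0.001], [-0.001, 0.001, -1.0]]
contact_force: [-0.6, -1.0, -0.9]
width: 44.2
```

Run:
```python
from h import *
show(); print(np.round(arm.observe()['joint_vel'],2))
print(arm.hand_in())
```

```text
t 29.3 q [ 4.1 20.2  6.1 75.9 -0.  94.1] p [550.4  39.6 283.5] w 44.2 F [-0.6 -1.  -0.9]
[[ 1.     0.001 -0.001]
 [ 0.001 -1.    -0.001]
 [-0.001  0.001 -1.   ]]
[ 0.09 -0.15  0.18  0.07 -0.02  0.04]
the job is handed in; nothing more can be done
None
```

I handed the job in at 29.3 s with every step done; no verdict is reported, so what follows rests on my own checks. I tipped the nuts into the tin, stood the empty cup upright at its old spot and seated both lids on the tin by the knob. I then let go and lifted off the outer lid alone by its collar.

**Last checks:**
- **Nuts:** all four were visible in the tin just before the lids went on.
- **Inner lid:** before the outer lid came off, the knob top was within 1 pixel of where a seated lid should put it. It still looked seated in the last picture.
- **Outer lid:** it is held level and nearly still, with its lower edge about 188 mm high by calculation. The load while lifting was 1.4–1.7 N, which fits the outer lid alone.
- **Cup, tin and bystanders:** the cup is upright and let go. A picture comparison showed the tin unmoved before the lids went on. By eye, the other things are where they started.

**Disagreements:**
- The finger opening reads about 2 mm less than the true size of whatever is gripped.
- One tin re-measurement and one lid measurement were off by 2–3 mm. The tin's edge was poorly picked out and the lid was partly hidden, so I used the other, agreeing measurements.

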